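Load the bottle shaker, latch its gate and start it

TASK

Load the shaker: lift the latch bar over its catch and swing the gate wide open, then slide every yellow-capped bottle, standing upright, through the gateway into the cage (two lanes, two bottles deep, the necks running in the roof slots). Swing the gate shut so that the bar drops back behind its catch, and only then press the green start treadle right down to its stop, hold it there for a full second and let it spring back up. Leave the blue-capped bottle, the tube rack, the beaker and the tip box where they stand.

Things in the scene. Friction and masses are not known exactly. Their poses are not given: they have to be found in the camera images.
- shaker: bench bottle shaker, fixed; place and yaw vary. Origin: cage centre at bench level, z up, +y from the gateway into the cage, treadle on its -x side. All mm of the shaker and its parts are in this frame. Aluminium floor plate: top z 10, x -98..98, y -82..82, plus a treadle foot x -215..-95, y 0..90. White back stop at y 71, white drive housing y 80..165, 96 tall. Front is open where the gate stands, y -78.
- lane_near (a point): centre of the cage floor in the lane nearer the robot (shaker x -37.5, y 0, z 10). Lanes run along y, 73 wide, parted by a white divider 8 thick (x 0, z 10..50, y -64..72); each takes two bottles, one behind the other (e.g. at y 34 and y -33).
- lane_far (a point): centre of the cage floor in the lane further off (shaker x 37.5, y 0, z 10). Roof: three flat steel strips along y (z 110..116, y -73..77) that leave a 46 wide slot over each lane, open at the gate end. A bottle cannot enter from above: slide it in along +y, its neck in the slot, cap above the roof, its underside 0 to 18 above the floor plate.
- gate_hinge (a point): upright hinge axis of the gate at bench level: shaker x 90, y -78.
- gate (a joint): swing gate, a clear panel in a steel frame, 6 to 9 thick, 165 wide, z 18..95. Angle in rad: 0 shut (panel runs from the hinge to shaker -x), grows as the free end swings out to shaker -y, 1.57 = square to the front, stop at 1.8. Light friction, stays where left.
- latch_bar (a joint): orange gravity latch bar, 14 high, on the gate's outer face. Pivot (axis square to the gate) 110 from the hinge along the gate, 12 outside its mid-plane, z 75; it runs on past the gate's free edge. Rad: 0 level on its stop, grows as its end is lifted, to 0.9; 90 g, falls back. Shut, it lies behind the catch and must be lifted past 0.25 to clear it.
- catch (a point): top of the red catch tooth on the latch post: shaker x -94, y -101, z 84, 6 thick in y. A level bar just inside it (towards +y) keeps the gate shut. Its outer side is a ramp, so a level bar may also ride up over it as the gate is pushed shut.
- latch_knob (a point): grip point on the black upright knob of the latch bar: a rod 16 mm in diameter on the bar, 105 mm beyond its pivot (215 from the gate hinge), reaching up to z 155 with the bar level. This point is 64 mm above the bar's axis (z 139 level). Pinch from above, fingers closing square to the gate; it tilts with the bar.
- treadle (a joint): green spring treadle on the shaker's -x side: a plate 6 thick, y 5..85, hinged along y at shaker x -100, z 48, running 105 mm to -x. Rad: 0 up (level), grows as its outer end is pressed down, stop at 0.30. Pressed 80 mm from the hinge it takes about 4 N to start and 10 N at the stop; springs back.
- treadle_pad (a point): pressing point on top of the treadle's ribbed pad, 80 mm out from its hinge (shaker x -180, y 45; z 52 up, about 28 at the stop).
- bottle0: Yellow cap: to be loaded (2 to 4 of these are present). An upright white round plastic lab bottle, 146 mm tall, about 0.28 kg, bottom-heavy (steel foot). Body 58 mm diameter up to 80 mm, shoulder tapering to a 28 mm neck at 95 mm, then a screw cap 38 mm in diameter from 110 to 146 mm (grip it there). Origin: centre of the underside, z up.
- bottle1: Yellow cap: to be loaded (2 to 4 of these are present). An upright white round plastic lab bottle, 146 mm tall, about 0.28 kg, bottom-heavy (steel foot). Body 58 mm diameter up to 80 mm, shoulder tapering to a 28 mm neck at 95 mm, then a screw cap 38 mm in diameter from 110 to 146 mm (grip it there). Origin: centre of the underside, z up.
- bottle2: Yellow cap: to be loaded (2 to 4 of these are present). An upright white round plastic lab bottle, 146 mm tall, about 0.28 kg, bottom-heavy (steel foot). Body 58 mm diameter up to 80 mm, shoulder tapering to a 28 mm neck at 95 mm, then a screw cap 38 mm in diameter from 110 to 146 mm (grip it there). Origin: centre of the underside, z up.
- bottle3: Yellow cap: to be loaded (2 to 4 of these are present). An upright white round plastic lab bottle, 146 mm tall, about 0.28 kg, bottom-heavy (steel foot). Body 58 mm diameter up to 80 mm, shoulder tapering to a 28 mm neck at 95 mm, then a screw cap 38 mm in diameter from 110 to 146 mm (grip it there). Origin: centre of the underside, z up.
- blue_bottle: Blue cap: stays where it is. An upright white round plastic lab bottle, 146 mm tall, about 0.28 kg, bottom-heavy (steel foot). Body 58 mm diameter up to 80 mm, shoulder tapering to a 28 mm neck at 95 mm, then a screw cap 38 mm in diameter from 110 to 146 mm (grip it there). Origin: centre of the underside, z up.
- tube_rack: white rack of green-capped tubes, 70 x 170 mm, 100 mm tall; leave alone. Origin: centre of the underside.
- beaker: empty glass beaker, 70 mm diameter, 85 mm tall; leave alone. Origin: centre of the underside.
- tip_box: grey box with a blue lid, 85 x 120 mm, 62 mm tall; leave alone. Origin: centre of the underside.
Not all that is in view belongs to the job. Leave any orange or pink look-alike of the bottle3 alone.

How it is judged:
By the outcome, as a careful person would: the job done as asked, in the order asked, and still so for the second after the job is handed in, with the robot touching nothing.
Of bottle0, bottle1, bottle2, bottle3 only 2 to 4 are there at a start; the rules pass over those that are not, and their reading is None.
At some moment in a run one of bottle0, bottle1, bottle2, bottle3 may be knocked a few centimetres aside while the robot is not near it.
It also fails if it takes over 210 s, if anything falls off the work surface, if the arm or the gripper's body presses on something with over 40 N, if the wrist force passes 120 N, or if a joint passes its speed limit or range.

ROBOT

A 6-joint arm with a two-finger parallel gripper is mounted at the origin on the work surface. World frame = base frame: x ahead of the robot, y to its left, z up, the work surface at z = 0. Lengths are in mm, angles in rad, forces in N, time in s.
With the tool pointing down it reaches from about 400 to 925 mm from the base axis. Payload 12.5 kg.
Tool frame: the origin (TCP) lies at the centre of the arm's flange, where the gripper is bolted on; the fingertips stand 190 mm ahead of it and the grasp point (between the pads) lies 171 mm ahead of it; z points along the fingers, y is the direction in which the jaws open and shut (so a half turn about z gives the same grasp; the last joint's range is limited). The gripper opens to 95 mm and grips with 3 to 60 N. Pads are 20 mm wide; open, the fingers measure 119 mm over their backs; the gripper's body (75 mm by 180 mm) begins 59 mm behind the grasp point.
Start: joints at [-1.372, 0.491, 1.559, -0, 1.092, -0.106], TCP at [187.583, -596.186, 404.761] pointing down, gripper open.
Joint ranges: [-3.1, 3.1], [-0.84, 2.19], [0.05, 2.79], [-1.13, 4.28], [0.06, 2.93], [-2.69, 2.69]. Speed limits (rad/s): [2.22, 2.22, 2.79, 3.14, 3.14, 3.14].

INTERFACE

Orientations are given as [roll, pitch, yaw] about the fixed x, y, z axes, in that order (R = Rz(yaw) Ry(pitch) Rx(roll)).
In Python, from cell import env gives the robot as it stands.
- The arm moves only by the shell command python3 -m pendant 'ROWS'. ROWS is JSON, a list of rows, each an object of numbers: "x", "y", "z": the shift along the tool's x, y, z in units of 150 mm (1.0 is 150 mm); "rx", "ry", "rz": the turn, a rotation vector about the tool's x, y, z in units of 45 degrees (1.0 is 45 degrees); "jaw": the opening, from 0 (shut) to 1 (fully open). In form: [{"x": .., "y": .., "z": .., "rx": .., "ry": .., "rz": .., "jaw": ..}, ...]. A call has 1 to 10 rows; each row is the pose to reach, as a shift and turn from the pose commanded when the call began, along the tool's axes at that moment; what a row does not reach only later rows make up. A row lasts 1/8 s, in which the tool goes at most 62.5 mm and 10.7 degrees, less where a joint would pass 70% of its speed; a pose out of reach is approached as far as the arm can. A call with a number of a shift or a turn outside -1 to 1 is refused whole. A call with a gripper value outside its range is refused whole. The fingers move at their own pace and stop on an object; the grip force is fixed at half the most. Time passes only in rows, so rows that repeat a pose let the fingers close. It gives the time, the measured TCP pose, the force and the opening at its end, in the units of the state.
- env.state(): the state, without advancing time (a new reading comes with each control period).
- env.read_camera(name): name is "scene" or "top"; returns a dict with "img" (480x640x3 uint8, red, green, blue), "fx", "fy", "cx", "cy" (pixels), "rvec" (rotation vector, rad) and "tvec" (3), from world to camera coordinates, as OpenCV has them. Camera axes: x right, y down, z forward; pixel columns grow to the right and rows downward; lengths in mm; the calibration is good to about 2 mm. A picture is of the moment at which its call begins. There is no depth.
- env.job_done(): hands the job in, once; it reports no verdict.
The state is a dict: "t": time; "joints": joint angles; "qvel": joint speeds; "tau": joint torques, N m; "eef_pos": TCP position; "tcp_rot": TCP orientation; "ft_force": force on the tool from outside, world axes, zero at the start; "moment": the same for the moment, N m; "opening": opening from 0.0 (shut) to 1.0 (fully open).
Only numpy, scipy, OpenCV 4.12 (cv2) and the standard library are available. Lean on these libraries where they do the work, as an engineer would, in place of code of your own. Each camera call takes 0.05 s, during which the arm holds its last target.

## Working session

There is one attempt and no reset: what is moved stays moved. The work goes in short steps, Python scripts to look and compute and a shell command to move; the robot and the scene stay as the last step left them, time stands still between calls to the robot, and variables do not carry over. Pictures are saved under pics/ and viewed, and the job is handed in when it is done.

```bash
ls; mkdir -p pics; python3 - <<'E'
from cell import env
import cv2
for n in("scene","top"):
    c=env.read_camera(n); cv2.imwrite(f"pics/{n}0.png",c["img"][:,:,::-1])
    print(n,{k:v for k,v in c.items() if k!="img"})
print(env.state())
E
```

```text
pics
scene {'fx': 601.2395401589732, 'fy': 601.2395401589732, 'cx': 316.0972243384399, 'cy': 247.1523306916157, 'rvec': array([ 1.49378219,  1.96062966, -0.92703455]), 'tvec': array([ 260.44629966, -257.55064022, 1817.17668867])}
top {'fx': 489.74027836210104, 'fy': 489.74027836210104, 'cx': 333.1994041918375, 'cy': 240.36344008436723, 'rvec': array([ 2.21898674, -2.15464586,  0.11800353]), 'tvec': array([-138.40902526,  551.1194304 , 1092.13656587])}
{'t': 0.1, 'joints': array([-1.37158452e+00,  4.91476948e-01,  1.55938970e+00, -2.10660844e-05,
        1.09171205e+00, -1.05564435e-01]), 'qvel': array([ 0.00141668, -0.00144896, -0.00344678, -0.00092236, -0.00146749,
        0.00086469]), 'tau': array([ 2.83702670e-03, -6.13622189e+01, -2.58605397e+01,  6.93063601e-02,
        4.70532873e-02, -2.59994249e-05]), 'eef_pos': array([ 187.58472478, -596.15097962,  404.23356018]), 'tcp_rot': array([-3.14061013e+00, -8.53170133e-05,  3.04785921e-01]), 'ft_force': array([ 0.24169053, -0.30721629, -0.3064126 ]), 'moment': array([ 0.00971768, -0.01337469, -0.03551451]), 'opening': 1.0002267369027131}
```

View pics/scene0.png

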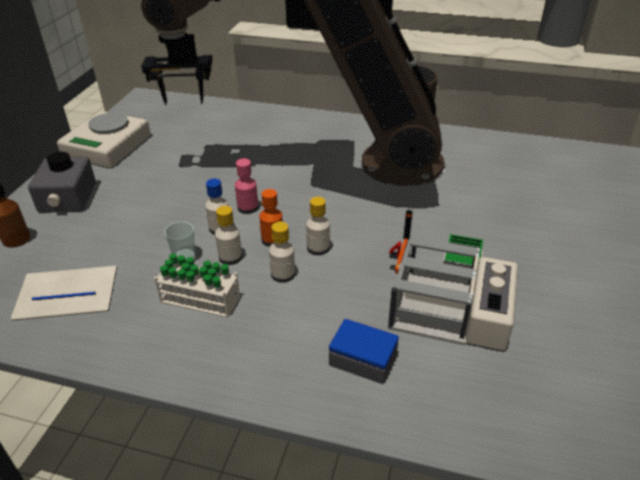

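View pics/top0.png

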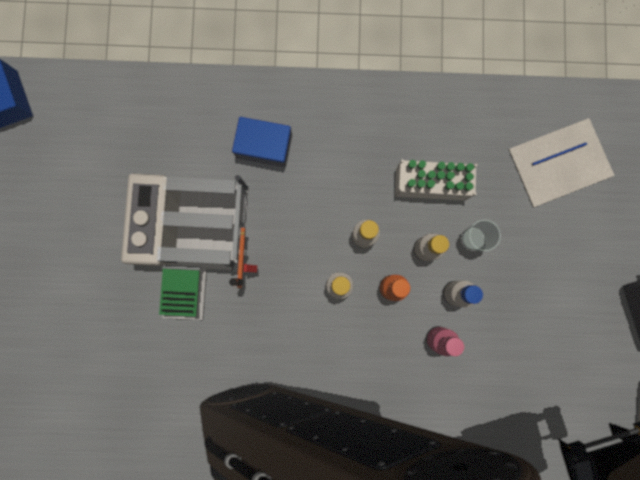

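The scene view shows three yellow-capped bottles (scene px about (227,215), (280,233), (318,207)), an orange look-alike at (270,200), a pink one at (244,170) and the blue one at (214,188). The shaker is on the right with its gate facing the bottles.

```bash
cat > h.py <<'E'
import numpy as np, cv2
from cell import env
from scipy.spatial.transform import Rotation as R
def cam(n,save=None):
    c=env.read_camera(n)
    if save: cv2.imwrite(save,c["img"][:,:,::-1])
    c["K"]=np.array([[c["fx"],0,c["cx"]],[0,c["fy"],c["cy"]],[0,0,1]]); c["Rm"]=cv2.Rodrigues(c["rvec"])[0]
    c["hsv"]=cv2.cvtColor(c["img"],cv2.COLOR_RGB2HSV)
    return c
def ray(c,p):
    d=c["Rm"].T@np.linalg.solve(c["K"],[p[0],p[1],1.]); o=-c["Rm"].T@c["tvec"]; return o,d
def onz(c,p,z):
    o,d=ray(c,p); return o+d*(z-o[2])/d[2]
def proj(c,P):
    return cv2.projectPoints(np.array(P,float).reshape(-1,3),c["rvec"],c["tvec"],c["K"],None)[0].reshape(-1,2)
def tri(c1,p1,c2,p2):
    o1,d1=ray(c1,p1);o2,d2=ray(c2,p2)
    d1/=np.linalg.norm(d1);d2/=np.linalg.norm(d2)
    s=np.linalg.lstsq(np.c_[d1,-d2],o2-o1,rcond=None)[0]
    a=o1+s[0]*d1;b=o2+s[1]*d2; return (a+b)/2,np.linalg.norm(a-b)
def blobs(c,lo,hi,amin=60):
    m=cv2.inRange(c["hsv"],np.array(lo),np.array(hi))
    n,l,s,ce=cv2.connectedComponentsWithStats(m)
    return [(ce[i].round(1).tolist(),s[i].tolist()) for i in range(1,n) if s[i][4]>=amin],l
E
python3 - <<'E'
from h import *
t=cam("top");s=cam("scene")
for nm,lo,hi in(("yellow",(18,120,80),(32,255,255)),("orange",(5,150,80),(16,255,255)),("green",(50,120,40),(80,255,255)),("red",(170,150,60),(179,255,255)),("red0",(0,150,60),(4,255,255))):
    for n,c in(("top",t),("scene",s)):
        print(nm,n,[(b[0],b[1]) for b in blobs(c,lo,hi,15)[0]])
for b,_ in blobs(t,(18,120,80),(32,255,255))[0]: print(b,onz(t,b,140).round(1))
for b,_ in blobs(s,(18,120,80),(32,255,255))[0]: print(b,onz(s,b,130).round(1))
for n,c in(("top",t),("scene",s)):
    x0,y0,x1,y1=(110,150,310,330) if n=="top" else (370,190,530,350)
    cv2.imwrite(f"pics/crop_{n}0.png",cv2.resize(c["img"][y0:y1,x0:x1,::-1],None,fx=4 if n=="scene" else 3.2,fy=4 if n=="scene" else 3.2,interpolation=cv2.INTER_CUBIC)[:600,:800])
E
```

```text
yellow top [([368.6, 229.4], [360, 221, 18, 18, 261]), ([438.7, 243.9], [429, 235, 20, 19, 273]), ([340.5, 285.5], [332, 277, 18, 18, 256])]
yellow scene [([317.1, 206.3], [310, 197, 15, 20, 270]), ([223.9, 215.6], [216, 205, 17, 22, 284]), ([279.5, 231.8], [271, 221, 17, 23, 323])]
orange top [([240.8, 257.0], [238, 235, 6, 44, 162]), ([395.7, 286.2], [382, 275, 28, 25, 466])]
orange scene [([268.7, 214.1], [260, 189, 22, 54, 719]), ([4.1, 208.9], [0, 203, 12, 13, 112]), ([400.7, 253.8], [395, 238, 13, 35, 140])]
green top [([440.5, 174.7], [438, 173, 6, 5, 15]), ([468.6, 176.4], [467, 174, 5, 6, 17]), ([459.9, 185.3], [458, 184, 6, 4, 16]), ([468.7, 185.9], [467, 184, 5, 5, 15]), ([179.9, 280.7], [163, 270, 35, 23, 666]), ([181.3, 295.9], [168, 295, 28, 3, 48]), ([183.0, 301.8], [170, 299, 26, 6, 57]), ([174.9, 307.5], [161, 306, 29, 4, 59]), ([193.1, 310.4], [191, 308, 5, 7, 16])]
green scene [([85.4, 141.9], [73, 139, 26, 7, 80]), ([465.5, 240.6], [449, 235, 33, 13, 215]), ([459.0, 258.1], [446, 253, 27, 11, 199]), ([193.4, 269.3], [161, 254, 67, 33, 980])]
red top []
red scene []
red0 top [([248.8, 267.9], [243, 265, 13, 6, 67])]
red0 scene [([396.0, 247.4], [390, 242, 11, 12, 54])]
[368.6, 229.4] [ 569.8 -191.9  140. ]
[438.7, 243.9] [ 544.2 -336.9  140. ]
[340.5, 285.5] [ 453.4 -137.3  140. ]
[317.1, 206.3] [ 456.6 -138.1  130. ]
[223.9, 215.6] [ 547.5 -338.5  130. ]
[279.5, 231.8] [ 572.  -193.7  130. ]
```

View pics/crop_top0.png

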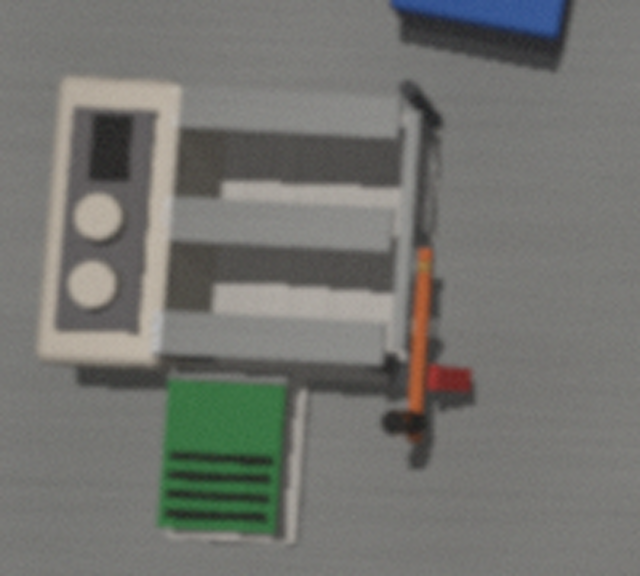

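View pics/crop_scene0.png

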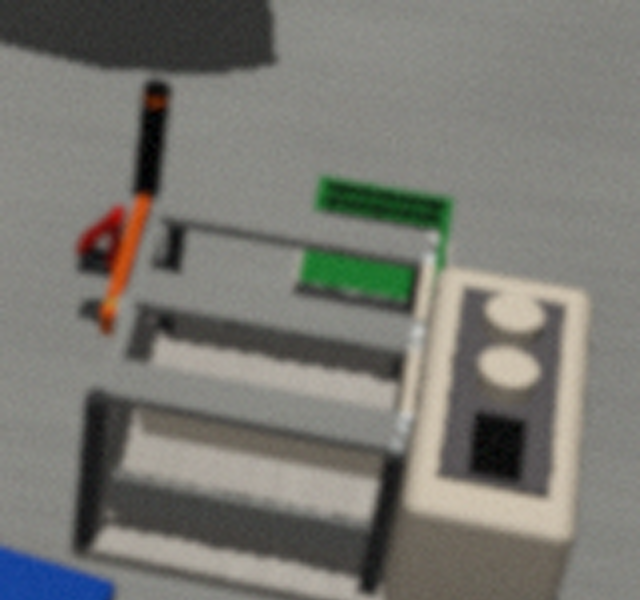

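```bash
python3 - <<'E'
from h import *
t=cam("top");s=cam("scene")
f=lambda a,b:(110+a/3.2,150+b/3.2)
pts=[((394,207),(14.5,-73,116)),((392,250),(-14.5,-73,116)),((172,197),(14.5,77,116)),((165,243),(-14.5,77,116)),((400,138),(60.5,-73,116)),((385,320),(-60.5,-73,116)),
((165,310),(-60.5,77,116)),((178,128),(60.5,77,116)),
((168,378),(-100,85,51)),((290,380),(-100,5,51)),((160,527),(-205,85,51)),((278,535),(-205,5,51))]
W=np.array([onz(t,f(*p),q[2])[:2] for p,q in pts]); L=np.array([q[:2] for _,q in pts],float)
def fit(W,L):
    a=L-L.mean(0);b=W-W.mean(0)
    th=np.arctan2((a[:,0]*b[:,1]-a[:,1]*b[:,0]).sum(),(a*b).sum())
    Rm=np.array([[np.cos(th),-np.sin(th)],[np.sin(th),np.cos(th)]])
    o=W.mean(0)-Rm@L.mean(0); return th,o,Rm,(L@Rm.T+o-W)
for idx in(range(12),range(8),range(8,12)):
    idx=list(idx);th,o,Rm,e=fit(W[idx],L[idx]);print(th,o.round(1));print(e.round(1).tolist())
th,o,Rm,e=fit(W,L)
# check housing corners z96, knob, catch
for c in((62,80),(40,358),(182,85),(158,362)):
    w=onz(t,f(*c),96)[:2]; print("housing",(Rm.T@(w-o)).round(1))
S=lambda x,y,z:np.r_[Rm@[x,y]+o,z]
chk=[S(-94,-101,84),S(90-215,-78-12,155),S(90-215,-78-12,139),S(90,-78,95),S(-180,45,52),S(60.5,-73,116),S(-14.5,-73,116),S(-98,-82,10)]
for n,c,sc,off,sz in(("top",t,3.2,(110,150),(200,180)),("scene",s,4,(370,190),(160,150))):
    im=cv2.resize(c["img"][off[1]:off[1]+sz[1],off[0]:off[0]+sz[0],::-1],None,fx=sc,fy=sc,interpolation=cv2.INTER_CUBIC)
    for i,p in enumerate(proj(c,chk)):
        q=((p-off)*sc).astype(int).tolist();cv2.circle(im,q,3,(255,0,255),-1);cv2.putText(im,str(i),(q[0]+4,q[1]),0,.5,(0,255,255),1)
    cv2.imwrite(f"pics/chk_{n}.png",im)
E
```

```text
-0.020238938411019453 [580.9 162. ]
[[-0.8, -2.2], [-1.4, -1.6], [0.2, 3.2], [1.6, 1.0], [-0.6, -1.3], [-1.5, -3.1], [-0.7, 4.5], [0.5, 3.5], [2.6, -3.3], [-0.0, 0.2], [-0.8, -0.6], [0.8, -0.3]]
-0.014444874107951334 [581.2 161.5]
[[-0.0, -2.6], [-0.7, -2.2], [0.1, 2.8], [1.5, 0.4], [0.2, -1.4], [-0.7, -3.9], [-0.8, 3.6], [0.4, 3.3]]
-0.011583807103125182 [580.6 164.3]
[[1.6, -1.8], [-0.4, 1.7], [-1.8, -0.1], [0.5, 0.2]]
housing [ 91.9 159.6]
housing [-94.3 158.3]
housing [92.8 79.7]
housing [-93.1  81. ]
```

View pics/chk_top.png

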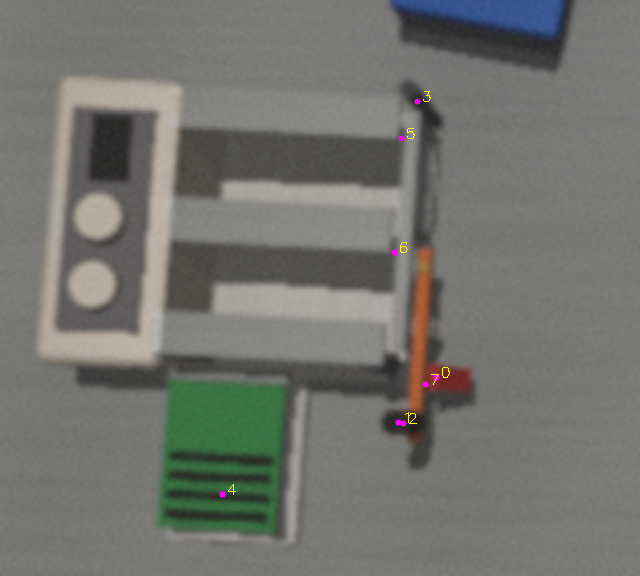

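View pics/chk_scene.png

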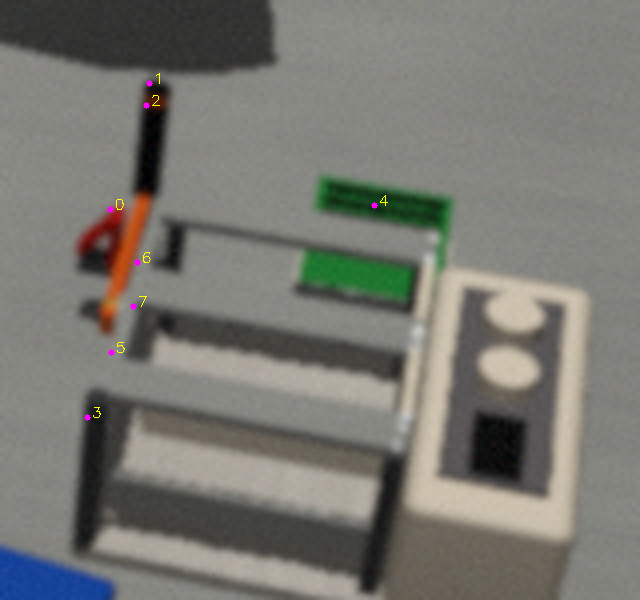

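```bash
cat >> h.py <<'E'
TH=-0.020; O=np.array([581.,162.])
RS=np.array([[np.cos(TH),-np.sin(TH)],[np.sin(TH),np.cos(TH)]])
def S(x,y,z): return np.r_[RS@[x,y]+O,z]
def Si(w): return RS.T@(np.array(w[:2])-O)
def knob(g,a):  # grasp point world for gate g, bar a
    r=110+105*np.cos(a)-64*np.sin(a); z=75+105*np.sin(a)+64*np.cos(a)
    c,s=np.cos(g),np.sin(g); v=np.array([[c,-s],[s,c]])@[-r,-12]
    return S(90+v[0],-78+v[1],z)
def rows(targets):
    "targets: list of (grasp xyz world, yaw) tool down"
    st=env.state(); p=st["eef_pos"]; R0=R.from_euler("xyz",st["tcp_rot"])
    print("now grasp",(p+R0.apply([0,0,171])).round(1),"yaw",st["tcp_rot"][2].round(3),"t",st["t"],"F",st["ft_force"].round(1),"op",round(st["opening"],3))
    for g,yaw in targets:
        R1=R.from_euler("xyz",[np.pi,0,yaw]); q=np.array(g)-R1.apply([0,0,171])
        d=R0.inv().apply(q-p)/150; rv=(R0.inv()*R1).as_rotvec()/np.radians(45)
        print("x %.3f y %.3f z %.3f  rx %.3f ry %.3f rz %.3f"%(*d,*rv))
E
python3 - <<'E'
from h import *
print(knob(0,0),S(-180,45,52),S(90,-78,0))
rows([((450,-300,230),-.02),(knob(0,0)+[0,0,70],-.02),(knob(0,0),-.02)])
E
```

```text
[454.22511916  74.51783274 139.        ] [401.9359388 210.5907603  52.       ] [669.4221046   82.21571948   0.        ]
now grasp [ 187.6 -596.1  233.5] yaw 0.305 t 0.3 F [ 0.3 -0.5 -1.2] op 1.001
x 2.261 y -1.359 z 0.024  rx -0.000 ry 0.000 rz 0.414
x 3.038 y -3.732 z 0.165  rx -0.000 ry 0.000 rz 0.414
x 3.038 y -3.732 z 0.632  rx -0.000 ry 0.000 rz 0.414
```

```bash
python3 -m pendant '[{"x":1.0,"y":-0.6,"rz":0.414},{"x":1.0,"y":-0.6,"rz":0.414},{"x":1.0,"y":-0.6,"rz":0.414},{"x":1.0,"y":-0.6,"rz":0.414}]'; python3 -m pendant '[{"x":1.0,"y":-1.0},{"x":1.0,"y":-1.0},{"x":1.0,"y":-1.0},{"x":1.0,"y":-1.0}]'
python3 -c "
from h import *
rows([(knob(0,0)+[0,0,80],-.02)])"
```

```text
now grasp [ 187.6 -596.1  233.5] yaw 0.305 t 0.3 F [ 0.3 -0.5 -1.2] op 1.001
x 3.038 y -3.732 z 0.098  rx -0.000 ry 0.000 rz 0.414invalid input
invalid input
```

```bash
python3 -m pendant '[{"x":1.0,"y":-0.6,"z":0,"rx":0,"ry":0,"rz":0.414,"jaw":1},{"x":1.0,"y":-0.6,"z":0,"rx":0,"ry":0,"rz":0.414,"jaw":1},{"x":1.0,"y":-0.6,"z":0,"rx":0,"ry":0,"rz":0.414,"jaw":1},{"x":1.0,"y":-0.6,"z":0,"rx":0,"ry":0,"rz":0.414,"jaw":1}]'; 
python3 -c "
from h import *
rows([(knob(0,0)+[0,0,80],-.02)])"
```

```text
t: 0.8
eef_pos: [305.4, -463.2, 405.1]
tcp_rot: [-3.142, -0.0, -0.017]
ft_force: [-0.4, -1.0, -0.1]
opening: 0.997
now grasp [ 305.5 -463.2  234.1] yaw -0.017 t 0.8 F [-0.4 -1.  -0.1] op 0.997
x 0.932 y -3.601 z 0.101  rx -0.000 ry -0.000 rz 0.004
```

```bash
python3 -m pendant '[{"x":0.9,"y":-0.9,"z":0,"rx":0,"ry":0,"rz":0,"jaw":1},{"x":0.9,"y":-0.9,"z":0,"rx":0,"ry":0,"rz":0,"jaw":1},{"x":0.9,"y":-0.9,"z":0,"rx":0,"ry":0,"rz":0,"jaw":1},{"x":0.9,"y":-0.9,"z":0,"rx":0,"ry":0,"rz":0,"jaw":1}]' |head -2
python3 -m pendant '[{"x":0,"y":-1,"z":0,"rx":0,"ry":0,"rz":0,"jaw":1},{"x":0,"y":-1,"z":0,"rx":0,"ry":0,"rz":0,"jaw":1},{"x":0,"y":-1,"z":0,"rx":0,"ry":0,"rz":0,"jaw":1}]'|head -2
python3 -m pendant '[{"x":0,"y":-1,"z":0,"rx":0,"ry":0,"rz":0,"jaw":1},{"x":0,"y":-1,"z":0,"rx":0,"ry":0,"rz":0,"jaw":1},{"x":0,"y":-1,"z":0,"rx":0,"ry":0,"rz":0,"jaw":1}]'|head -2
python3 -m pendant '[{"x":0,"y":-0.65,"z":0,"rx":0,"ry":0,"rz":0,"jaw":1},{"x":0,"y":-0.65,"z":0,"rx":0,"ry":0,"rz":0,"jaw":1},{"x":0,"y":-0.65,"z":0,"rx":0,"ry":0,"rz":0,"jaw":1},{"x":0,"y":-0.65,"z":0,"rx":0,"ry":0,"rz":0,"jaw":1}]'|head -2
python3 -c "
from h import *
rows([(knob(0,0)+[0,0,80],-.02),(knob(0,0)+[0,0,2],-.02)])
cam('scene','pics/s1.png');cam('top','pics/t1.png')"
```

```text
t: 1.3
eef_pos: [443.2, -331.4, 404.7]
t: 1.68
eef_pos: [443.7, -182.0, 404.9]
t: 2.05
eef_pos: [447.2, -32.0, 404.9]
t: 2.55
eef_pos: [449.7, 63.2, 404.7]
now grasp [449.7  63.1 233.7] yaw -0.021 t 2.55 F [ 0.2  0.1 -0.2] op 0.998
x 0.028 y -0.076 z 0.098  rx 0.000 ry -0.000 rz -0.001
x 0.028 y -0.076 z 0.618  rx 0.000 ry -0.000 rz -0.001
```

View pics/s1.png

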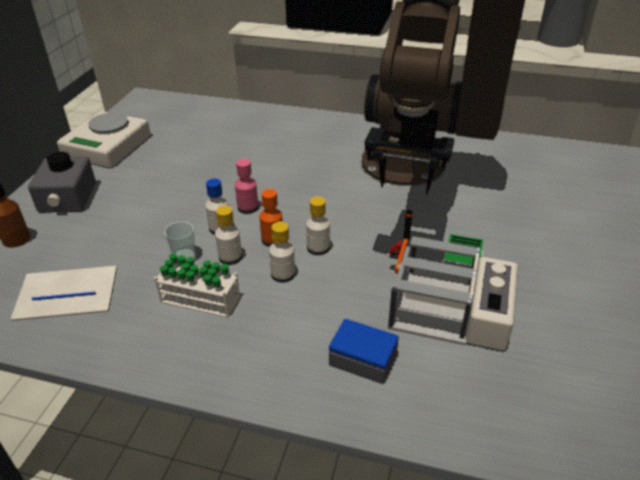

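```bash
python3 -m pendant '[{"x":0.028,"y":-0.076,"z":0,"rx":0,"ry":0,"rz":0,"jaw":1},{"x":0.028,"y":-0.076,"z":0.3,"rx":0,"ry":0,"rz":0,"jaw":1},{"x":0.028,"y":-0.076,"z":0.5,"rx":0,"ry":0,"rz":0,"jaw":1},{"x":0.028,"y":-0.076,"z":0.62,"rx":0,"ry":0,"rz":0,"jaw":1},{"x":0.028,"y":-0.076,"z":0.62,"rx":0,"ry":0,"rz":0,"jaw":0.6}]'
python3 -c "
from h import *
s=cam('scene','pics/s2.png');print(onz(s,(409,211.3),155),knob(0,0))
t=cam('top')
cv2.imwrite('pics/c2.png',cv2.resize(s['img'][150:300,350:510,::-1],None,fx=4,fy=4,interpolation=2))
"
```

```text
t: 3.28
eef_pos: [454.1, 75.6, 310.8]
tcp_rot: [3.141, 0.002, -0.021]
ft_force: [0.4, -0.9, -0.2]
opening: 0.945
[454.91967286  78.55702666 155.        ] [454.22511916  74.51783274 139.        ]
```

View pics/c2.png

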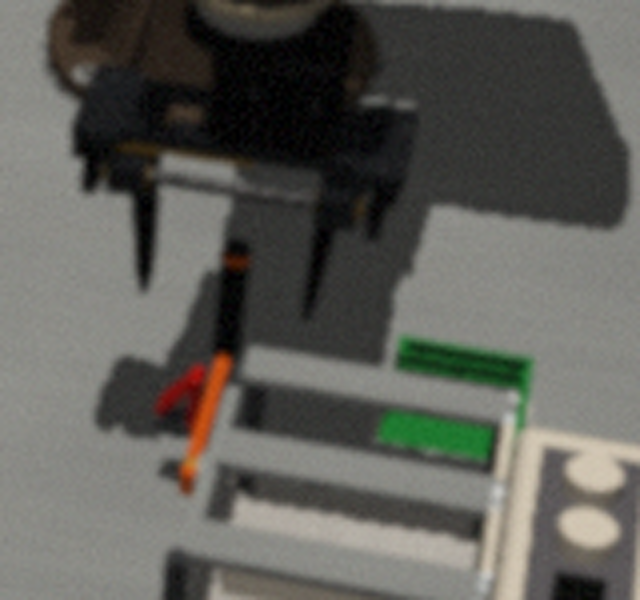

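```bash
python3 -m pendant '[{"x":0,"y":-0.012,"z":0,"rx":0,"ry":0,"rz":0,"jaw":0.5},{"x":0,"y":-0.012,"z":0,"rx":0,"ry":0,"rz":0,"jaw":0.3},{"x":0,"y":-0.012,"z":0,"rx":0,"ry":0,"rz":0,"jaw":0.2},{"x":0,"y":-0.012,"z":0,"rx":0,"ry":0,"rz":0,"jaw":0},{"x":0,"y":-0.012,"z":0,"rx":0,"ry":0,"rz":0,"jaw":0},{"x":0,"y":-0.012,"z":0,"rx":0,"ry":0,"rz":0,"jaw":0},{"x":0,"y":-0.012,"z":0,"rx":0,"ry":0,"rz":0,"jaw":0},{"x":0,"y":-0.012,"z":0,"rx":0,"ry":0,"rz":0,"jaw":0}]'
python3 -c "
from h import *
rows([(knob(0,a)+[0,2.3,1],-.02) for a in (.1,.2,.3,.4)])
"
```

```text
t: 4.38
eef_pos: [453.9, 77.4, 311.7]
tcp_rot: [3.141, 0.0, -0.02]
ft_force: [-0.7, -0.3, -1.4]
opening: 0.159
now grasp [453.9  77.4 140.7] yaw -0.02 t 4.375 F [-0.7 -0.3 -1.4] op 0.159
x 0.048 y 0.004 z -0.063  rx 0.000 ry 0.000 rz -0.000
x 0.101 y 0.004 z -0.126  rx 0.000 ry 0.000 rz -0.000
x 0.159 y 0.004 z -0.183  rx 0.000 ry 0.000 rz -0.000
x 0.223 y 0.004 z -0.234  rx 0.000 ry 0.000 rz -0.000
```

```bash
python3 -m pendant '[{"x":0.022,"y":0.0,"z":-0.035,"rx":0,"ry":0,"rz":0,"jaw":0},{"x":0.048,"y":0.0,"z":-0.068,"rx":0,"ry":0,"rz":0,"jaw":0},{"x":0.074,"y":0,"z":-0.1,"rx":0,"ry":0,"rz":0,"jaw":0},{"x":0.101,"y":0,"z":-0.13,"rx":0,"ry":0,"rz":0,"jaw":0},{"x":0.13,"y":0,"z":-0.158,"rx":0,"ry":0,"rz":0,"jaw":0},{"x":0.159,"y":0,"z":-0.186,"rx":0,"ry":0,"rz":0,"jaw":0},{"x":0.191,"y":0,"z":-0.211,"rx":0,"ry":0,"rz":0,"jaw":0},{"x":0.223,"y":0,"z":-0.235,"rx":0,"ry":0,"rz":0,"jaw":0},{"x":0.223,"y":0,"z":-0.235,"rx":0,"ry":0,"rz":0,"jaw":0}]'
python3 -c "
from h import *
rows([(knob(g,.4)+[0,2,1],-.02+g) for g in np.arange(.1,.75,.1)])
s=cam('scene')
cv2.imwrite('pics/c3.png',cv2.resize(s['img'][150:300,350:510,::-1],None,fx=4,fy=4,interpolation=2))
"
```

```text
t: 5.5
eef_pos: [487.7, 76.7, 347.2]
tcp_rot: [3.142, -0.001, -0.02]
ft_force: [-1.3, 0.8, -1.4]
opening: 0.16
now grasp [487.8  76.7 176.2] yaw -0.02 t 5.5 F [-1.3  0.8 -1.4] op 0.16
x 0.013 y 0.126 z 0.003  rx 0.000 ry -0.001 rz -0.128
x 0.039 y 0.245 z 0.003  rx 0.000 ry -0.001 rz -0.255
x 0.076 y 0.360 z 0.003  rx 0.000 ry -0.001 rz -0.382
x 0.126 y 0.471 z 0.003  rx 0.000 ry -0.001 rz -0.510
x 0.185 y 0.577 z 0.003  rx 0.000 ry -0.001 rz -0.637
x 0.256 y 0.676 z 0.003  rx 0.000 ry -0.001 rz -0.764
x 0.335 y 0.768 z 0.003  rx 0.000 ry -0.001 rz -0.892
```

View pics/c3.png

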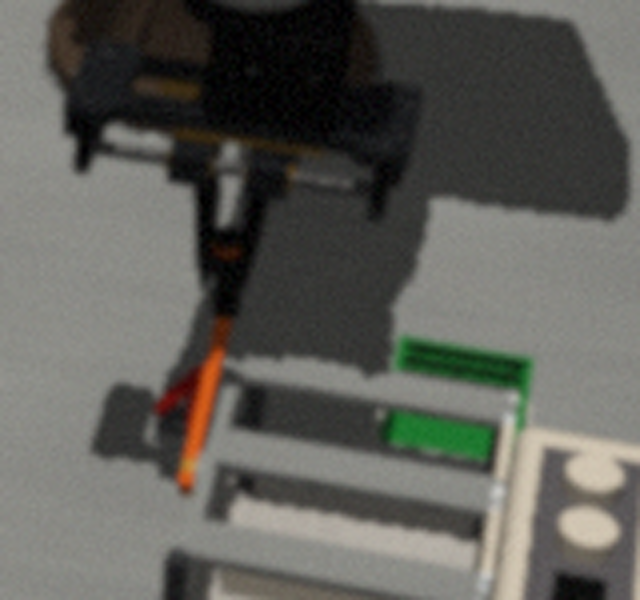

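```bash
python3 -m pendant '[{"x":0.005,"y":0.062,"z":0,"rx":0,"ry":0,"rz":-0.064,"jaw":0},{"x":0.013,"y":0.126,"z":0,"rx":0,"ry":0,"rz":-0.128,"jaw":0},{"x":0.039,"y":0.245,"z":0,"rx":0,"ry":0,"rz":-0.255,"jaw":0},{"x":0.076,"y":0.36,"z":0,"rx":0,"ry":0,"rz":-0.382,"jaw":0},{"x":0.126,"y":0.471,"z":0,"rx":0,"ry":0,"rz":-0.51,"jaw":0},{"x":0.185,"y":0.577,"z":0,"rx":0,"ry":0,"rz":-0.637,"jaw":0},{"x":0.256,"y":0.676,"z":0,"rx":0,"ry":0,"rz":-0.764,"jaw":0},{"x":0.335,"y":0.768,"z":0,"rx":0,"ry":0,"rz":-0.892,"jaw":0},{"x":0.335,"y":0.768,"z":0,"rx":0,"ry":0,"rz":-0.892,"jaw":0}]'
python3 -c "
from h import *
rows([(knob(g,.4)+[0,2,1],-.02+g) for g in np.arange(.8,1.66,.1)])
"
```

```text
t: 6.68
eef_pos: [536.3, -40.0, 346.6]
tcp_rot: [3.14, -0.002, 0.681]
ft_force: [3.2, 3.8, -6.1]
opening: 0.162
now grasp [536.6 -40.  175.6] yaw 0.681 t 6.675 F [ 3.2  3.8 -6.1] op 0.162
x 0.013 y 0.115 z -0.001  rx 0.002 ry -0.002 rz -0.127
x 0.039 y 0.233 z -0.001  rx 0.002 ry -0.002 rz -0.254
x 0.077 y 0.349 z -0.001  rx 0.002 ry -0.002 rz -0.381
x 0.126 y 0.460 z -0.001  rx 0.002 ry -0.002 rz -0.509
x 0.186 y 0.565 z -0.000  rx 0.002 ry -0.002 rz -0.636
x 0.256 y 0.665 z -0.000  rx 0.002 ry -0.002 rz -0.763
x 0.335 y 0.756 z 0.000  rx 0.002 ry -0.002 rz -0.891
x 0.424 y 0.839 z 0.000  rx 0.002 ry -0.002 rz -1.018
x 0.520 y 0.913 z 0.001  rx 0.002 ry -0.002 rz -1.145
```

```bash
python3 -m pendant '[{"x":0.025,"y":0.115,"z":0,"rx":0,"ry":0,"rz":-0.127,"jaw":0},{"x":0.052,"y":0.233,"z":0,"rx":0,"ry":0,"rz":-0.254,"jaw":0},{"x":0.09,"y":0.349,"z":0,"rx":0,"ry":0,"rz":-0.381,"jaw":0},{"x":0.138,"y":0.458,"z":0,"rx":0,"ry":0,"rz":-0.509,"jaw":0},{"x":0.198,"y":0.562,"z":0,"rx":0,"ry":0,"rz":-0.636,"jaw":0},{"x":0.267,"y":0.66,"z":0,"rx":0,"ry":0,"rz":-0.763,"jaw":0},{"x":0.345,"y":0.75,"z":0,"rx":0,"ry":0,"rz":-0.891,"jaw":0},{"x":0.345,"y":0.75,"z":0,"rx":0,"ry":0,"rz":-0.891,"jaw":0}]'
python3 -c "
from h import *
rows([(knob(g,.4)+[1,3,1],-.02+g) for g in (1.5,1.6,1.65)])
rows([(knob(1.65,a)+[1,3,1],-.02+1.65) for a in (.3,.2,.1,0.02)])
"
```

```text
t: 7.68
eef_pos: [647.0, -94.9, 347.1]
tcp_rot: [3.14, 0.001, 1.38]
ft_force: [-0.3, -3.6, 1.6]
opening: 0.164
now grasp [647.3 -95.1 176.1] yaw 1.38 t 7.675 F [-0.3 -3.6  1.6] op 0.164
x 0.011 y 0.126 z 0.002  rx 0.003 ry 0.001 rz -0.128
x 0.037 y 0.245 z 0.002  rx 0.003 ry 0.001 rz -0.255
x 0.054 y 0.303 z 0.002  rx 0.002 ry 0.001 rz -0.319
now grasp [647.3 -95.1 176.1] yaw 1.38 t 7.675 F [-0.3 -3.6  1.6] op 0.164
x -0.008 y 0.319 z 0.054  rx 0.002 ry 0.001 rz -0.319
x -0.064 y 0.333 z 0.111  rx 0.002 ry 0.001 rz -0.319
x -0.115 y 0.346 z 0.174  rx 0.002 ry 0.001 rz -0.319
x -0.152 y 0.355 z 0.228  rx 0.002 ry 0.001 rz -0.319
```

```bash
python3 -m pendant '[{"x":0.008,"y":0.126,"z":0,"rx":0,"ry":0,"rz":-0.128,"jaw":0},{"x":0.033,"y":0.245,"z":0,"rx":0,"ry":0,"rz":-0.255,"jaw":0},{"x":0.05,"y":0.303,"z":0,"rx":0,"ry":0,"rz":-0.319,"jaw":0},{"x":0.02,"y":0.31,"z":0.025,"rx":0,"ry":0,"rz":-0.319,"jaw":0},{"x":-0.012,"y":0.319,"z":0.054,"rx":0,"ry":0,"rz":-0.319,"jaw":0},{"x":-0.04,"y":0.326,"z":0.082,"rx":0,"ry":0,"rz":-0.319,"jaw":0},{"x":-0.068,"y":0.333,"z":0.111,"rx":0,"ry":0,"rz":-0.319,"jaw":0},{"x":-0.093,"y":0.339,"z":0.142,"rx":0,"ry":0,"rz":-0.319,"jaw":0},{"x":-0.118,"y":0.346,"z":0.174,"rx":0,"ry":0,"rz":-0.319,"jaw":0},{"x":-0.152,"y":0.355,"z":0.226,"rx":0,"ry":0,"rz":-0.319,"jaw":0}]'
python3 -m pendant '[{"x":0,"y":0,"z":0,"rx":0,"ry":0,"rz":0,"jaw":0.2},{"x":0,"y":0,"z":0,"rx":0,"ry":0,"rz":0,"jaw":0.5},{"x":0,"y":0,"z":0,"rx":0,"ry":0,"rz":0,"jaw":0.5},{"x":0,"y":0,"z":-0.2,"rx":0,"ry":0,"rz":0,"jaw":0.7},{"x":0,"y":0,"z":-0.5,"rx":0,"ry":0,"rz":0,"jaw":0.7},{"x":0,"y":0,"z":-0.6,"rx":0,"ry":0,"rz":0,"jaw":0.7}]'
python3 -c "
from h import *
s=cam('scene','pics/s4.png');t=cam('top','pics/t4.png')
"
```

```text
t: 8.93
eef_pos: [694.3, -127.2, 312.9]
tcp_rot: [3.141, 0.0, 1.631]
ft_force: [-0.4, -2.0, 4.1]
opening: 0.16
t: 9.68
eef_pos: [694.2, -126.6, 406.0]
tcp_rot: [3.138, 0.001, 1.631]
ft_force: [0.0, 0.2, 0.8]
opening: 0.663
```

View pics/s4.png

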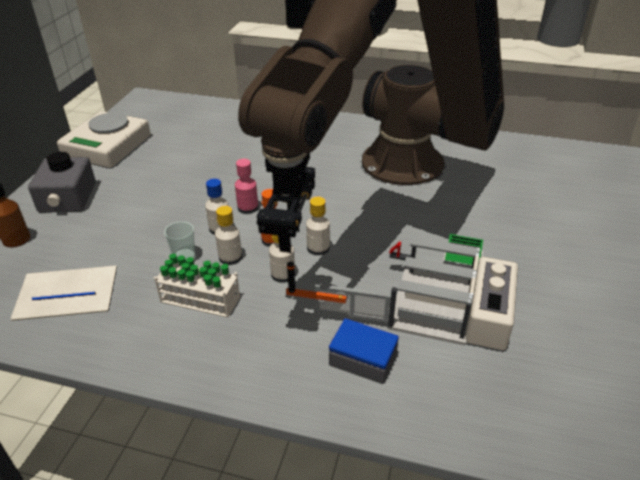

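View pics/t4.png

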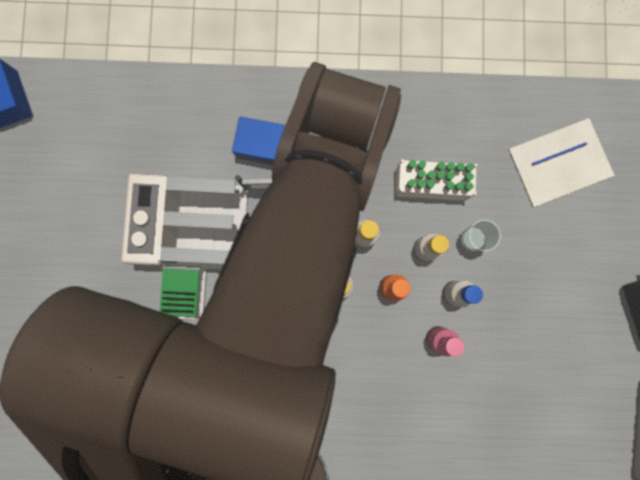

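```bash
python3 -c "
from h import *
rows([((571,-193,231),-.02+.8),((571,-193,231),-.02)])
"
```

```text
now grasp [ 694.6 -126.8  233.7] yaw 1.631 t 9.775 F [-1.5  0.3 -0.3] op 0.695
x -0.392 y -0.846 z 0.016  rx 0.004 ry -0.000 rz 1.083
x -0.392 y -0.846 z 0.016  rx 0.004 ry -0.002 rz 2.102
```

```bash
python3 -m pendant '[{"x":-0.39,"y":-0.85,"z":0,"rx":0,"ry":0,"rz":1.0,"jaw":0.8},{"x":-0.39,"y":-0.85,"z":0,"rx":0,"ry":0,"rz":1.0,"jaw":0.8},{"x":-0.39,"y":-0.85,"z":0,"rx":0,"ry":0,"rz":1.0,"jaw":0.8},{"x":-0.39,"y":-0.85,"z":0,"rx":0,"ry":0,"rz":1.0,"jaw":0.8},{"x":-0.39,"y":-0.85,"z":0,"rx":0,"ry":0,"rz":1.0,"jaw":0.8}]'
python3 -m pendant '[{"x":0,"y":0,"z":0,"rx":0,"ry":0,"rz":1.0,"jaw":0.8},{"x":0,"y":0,"z":0,"rx":0,"ry":0,"rz":1.0,"jaw":0.8},{"x":0,"y":0,"z":0,"rx":0,"ry":0,"rz":1.0,"jaw":0.8},{"x":0,"y":0,"z":0,"rx":0,"ry":0,"rz":1.0,"jaw":0.8},{"x":0,"y":0,"z":0,"rx":0,"ry":0,"rz":1.0,"jaw":0.8}]'
python3 -c "
from h import *
s=cam('scene','pics/s5.png');t=cam('top','pics/t5.png')
print([b[0] for b in blobs(s,(18,120,80),(32,255,255))[0]],[b[0] for b in blobs(t,(18,120,80),(32,255,255))[0]])
rows([((571,-193,231),-.02),((571,-193,131),-.02)])
"
```

```text
t: 10.4
eef_pos: [570.2, -192.9, 401.8]
tcp_rot: [-3.14, 0.001, 0.844]
ft_force: [-0.4, 0.8, -0.5]
opening: 0.8
t: 11.02
eef_pos: [570.6, -192.6, 402.2]
tcp_rot: [-3.141, 0.001, 0.062]
ft_force: [0.6, 0.3, 0.0]
opening: 0.804
[[317.1, 206.4], [224.2, 215.8], [279.5, 232.5]] [[439.4, 244.2]]
now grasp [ 570.5 -192.6  231.5] yaw 0.064 t 11.125 F [-0.1  0.3 -0.2] op 0.795
x 0.003 y 0.002 z 0.003  rx -0.000 ry 0.001 rz 0.107
x 0.003 y 0.003 z 0.670  rx -0.000 ry 0.001 rz 0.107
```

View pics/s5.png

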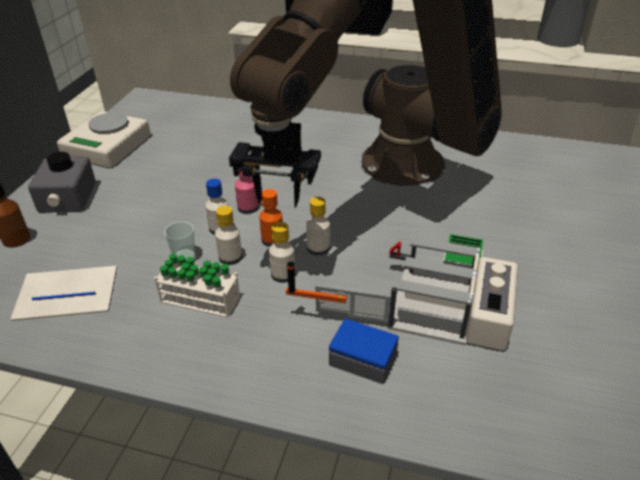

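```bash
python3 -c "
import cv2
i=cv2.imread('pics/s5.png');cv2.imwrite('pics/c5.png',cv2.resize(i[150:300,190:350],None,fx=4,fy=4,interpolation=2))"
```

```text
(no output)
```

View pics/c5.png

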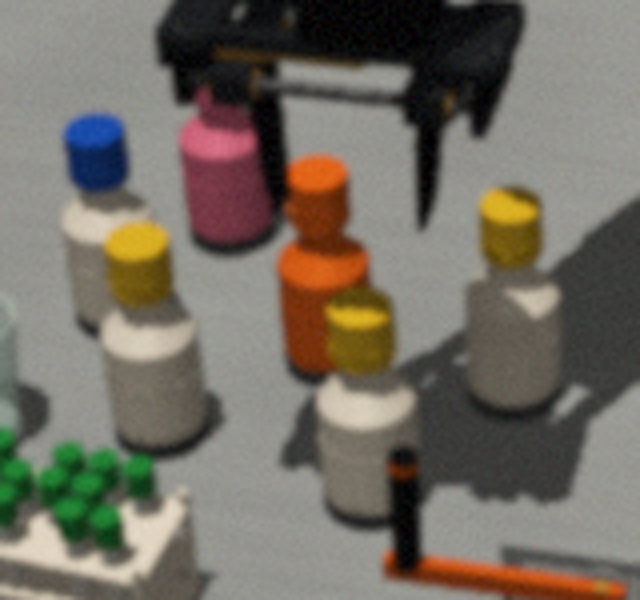

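The bottles to load are the three with yellow caps on white bodies: scene px (224,216), (280,232) and (317,206). The orange (270,205) and pink ones have coloured bodies, and the blue cap stays. I'll take (280,232) first.

```bash
python3 -m pendant '[{"x":0,"y":0,"z":0.2,"rx":0,"ry":0,"rz":0.1,"jaw":0.75},{"x":0,"y":0,"z":0.45,"rx":0,"ry":0,"rz":0.1,"jaw":0.75},{"x":0,"y":0,"z":0.6,"rx":0,"ry":0,"rz":0.1,"jaw":0.75},{"x":0,"y":0,"z":0.67,"rx":0,"ry":0,"rz":0.1,"jaw":0.75},{"x":0,"y":0,"z":0.67,"rx":0,"ry":0,"rz":0.1,"jaw":0.3},{"x":0,"y":0,"z":0.67,"rx":0,"ry":0,"rz":0.1,"jaw":0.3},{"x":0,"y":0,"z":0.67,"rx":0,"ry":0,"rz":0.1,"jaw":0.3},{"x":0,"y":0,"z":0.67,"rx":0,"ry":0,"rz":0.1,"jaw":0.3},{"x":0,"y":0,"z":0.67,"rx":0,"ry":0,"rz":0.1,"jaw":0.3}]'
python3 -c "
from h import *
z=131+17
rows([((571,-193,z),-.02),(S(37.5,-290,z),-.02),(S(37.5,-200,z),-.02),(S(37.5,-110,z),-.02),(S(37.5,34,z),-.02)])
"
```

```text
t: 12.25
eef_pos: [570.5, -192.8, 303.1]
tcp_rot: [3.141, -0.001, -0.019]
ft_force: [-0.8, 1.3, 4.5]
opening: 0.394
now grasp [ 570.6 -192.8  132.1] yaw -0.019 t 12.25 F [-0.8  1.3  4.5] op 0.394
x 0.003 y 0.001 z -0.106  rx 0.000 ry -0.001 rz 0.002
x 0.273 y -0.432 z -0.106  rx 0.000 ry -0.001 rz 0.002
x 0.274 y -1.032 z -0.106  rx 0.000 ry -0.001 rz 0.002
x 0.275 y -1.632 z -0.106  rx 0.000 ry -0.001 rz 0.002
x 0.276 y -2.592 z -0.106  rx 0.000 ry -0.001 rz 0.002
```

```bash
python3 -m pendant '[{"x":0,"y":0,"z":-0.106,"rx":0,"ry":0,"rz":0,"jaw":0.3},{"x":0.12,"y":-0.2,"z":-0.106,"rx":0,"ry":0,"rz":0,"jaw":0.3},{"x":0.274,"y":-0.45,"z":-0.106,"rx":0,"ry":0,"rz":0,"jaw":0.3},{"x":0.274,"y":-0.7,"z":-0.106,"rx":0,"ry":0,"rz":0,"jaw":0.3},{"x":0.274,"y":-0.9,"z":-0.106,"rx":0,"ry":0,"rz":0,"jaw":0.3},{"x":0.274,"y":-1.0,"z":-0.106,"rx":0,"ry":0,"rz":0,"jaw":0.3},{"x":0.274,"y":-1.0,"z":-0.106,"rx":0,"ry":0,"rz":0,"jaw":0.3}]'
python3 -c "
from h import *
z=148
rows([(S(37.5,-110,z),-.02),(S(37.5,34,z),-.02)])
s=cam('scene')
cv2.imwrite('pics/c6.png',cv2.resize(s['img'][150:350,260:520,::-1],None,fx=3,fy=3,interpolation=2))
"
```

```text
t: 13.12
eef_pos: [614.4, -43.3, 318.8]
tcp_rot: [3.141, -0.0, -0.018]
ft_force: [0.1, -0.1, -4.1]
opening: 0.394
now grasp [614.4 -43.3 147.8] yaw -0.018 t 13.125 F [ 0.1 -0.1 -4.1] op 0.394
x 0.002 y -0.630 z -0.001  rx 0.000 ry -0.000 rz 0.003
x 0.004 y -1.590 z -0.002  rx 0.000 ry -0.000 rz 0.003
```

View pics/c6.png

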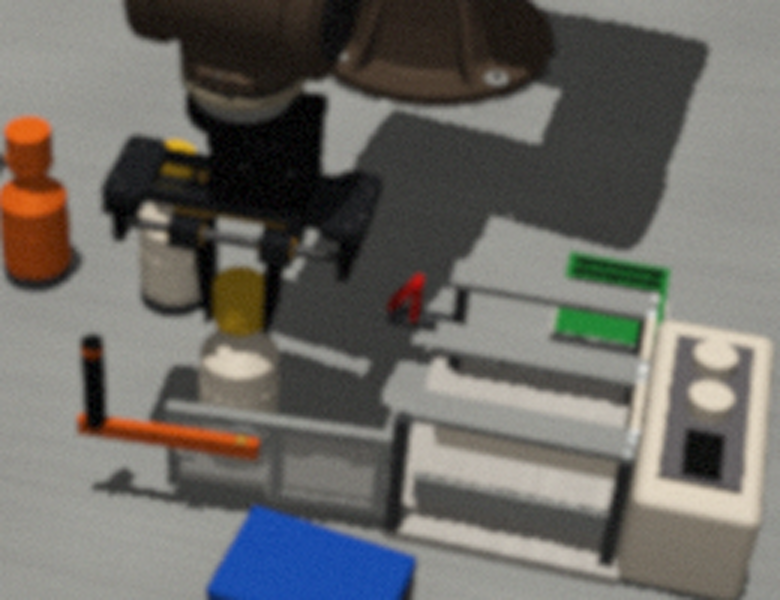

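```bash
python3 -m pendant '[{"x":0.002,"y":-0.25,"z":0,"rx":0,"ry":0,"rz":0,"jaw":0.3},{"x":0.003,"y":-0.5,"z":0,"rx":0,"ry":0,"rz":0,"jaw":0.3},{"x":0.003,"y":-0.7,"z":0,"rx":0,"ry":0,"rz":0,"jaw":0.3},{"x":0.003,"y":-0.9,"z":0,"rx":0,"ry":0,"rz":0,"jaw":0.3},{"x":0.003,"y":-1.0,"z":0,"rx":0,"ry":0,"rz":0,"jaw":0.3},{"x":0.003,"y":-1.0,"z":0,"rx":0,"ry":0,"rz":0,"jaw":0.3}]'
python3 -c "
from h import *
z=148
rows([(S(37.5,34,z),-.02)])
s=cam('scene');t=cam('top')
cv2.imwrite('pics/c7.png',cv2.resize(s['img'][150:350,300:560,::-1],None,fx=3,fy=3,interpolation=2))
"
```

```text
t: 13.92
eef_pos: [617.8, 106.1, 318.4]
tcp_rot: [3.141, -0.0, -0.018]
ft_force: [-0.3, -0.7, -3.6]
opening: 0.396
now grasp [617.8 106.  147.4] yaw -0.018 t 13.925 F [-0.3 -0.7 -3.6] op 0.396
x -0.002 y -0.595 z -0.004  rx 0.000 ry -0.000 rz 0.002
```

View pics/c7.png

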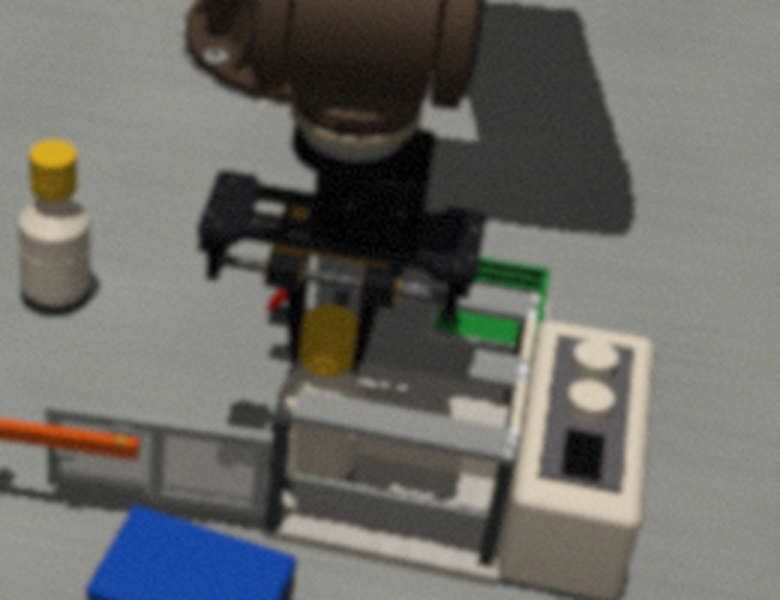

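```bash
python3 -m pendant '[{"x":-0.001,"y":-0.2,"z":0,"rx":0,"ry":0,"rz":0,"jaw":0.3},{"x":-0.001,"y":-0.4,"z":0,"rx":0,"ry":0,"rz":0,"jaw":0.3},{"x":-0.002,"y":-0.55,"z":0,"rx":0,"ry":0,"rz":0,"jaw":0.3},{"x":-0.002,"y":-0.595,"z":0,"rx":0,"ry":0,"rz":0,"jaw":0.3},{"x":-0.002,"y":-0.595,"z":0.02,"rx":0,"ry":0,"rz":0,"jaw":0.3},{"x":-0.002,"y":-0.595,"z":0.036,"rx":0,"ry":0,"rz":0,"jaw":0.3},{"x":-0.002,"y":-0.595,"z":0.036,"rx":0,"ry":0,"rz":0,"jaw":0.3}]'
```

```text
t: 14.9
eef_pos: [619.1, 194.7, 313.2]
tcp_rot: [3.141, -0.0, -0.02]
ft_force: [-0.5, -0.4, -1.1]
opening: 0.398
```

```bash
python3 -m pendant '[{"x":0,"y":0,"z":0,"rx":0,"ry":0,"rz":0,"jaw":0.45},{"x":0,"y":0,"z":0,"rx":0,"ry":0,"rz":0,"jaw":0.6},{"x":0,"y":0,"z":0,"rx":0,"ry":0,"rz":0,"jaw":0.6},{"x":0,"y":0,"z":-0.25,"rx":0,"ry":0,"rz":0,"jaw":0.6},{"x":0,"y":0,"z":-0.6,"rx":0,"ry":0,"rz":0,"jaw":0.7},{"x":0,"y":0,"z":-0.6,"rx":0,"ry":0,"rz":0,"jaw":0.7}]'
python3 -c "
from h import *
s=cam('scene','pics/s8.png');t=cam('top','pics/t8.png')
for c,z in((s,130),(t,140)):print([(b[0],onz(c,b[0],z).round(1).tolist()) for b in blobs(c,(18,120,60),(32,255,255))[0]])
rows([((455,-138,231),-.02),((455,-138,131),-.02)])
"
```

```text
t: 15.65
eef_pos: [619.1, 195.7, 407.2]
tcp_rot: [-3.14, -0.007, -0.019]
ft_force: [-1.1, -0.9, -1.0]
opening: 0.692
[([317.2, 206.3], [456.5, -137.8, 130.0]), ([224.2, 215.8], [548.1, -337.5, 130.0]), ([451.8, 273.0], [610.8, 194.1, 130.0])]
[([438.5, 244.0], [544.0, -336.5, 140.0]), ([340.4, 285.5], [453.4, -137.1, 140.0])]
now grasp [618.8 195.5 232.1] yaw -0.019 t 15.75 F [0.1 0.6 0.4] op 0.697
x -1.050 y 2.244 z 0.007  rx -0.000 ry -0.001 rz 0.002
x -1.050 y 2.244 z 0.673  rx -0.000 ry -0.001 rz 0.002
```

View pics/s8.png

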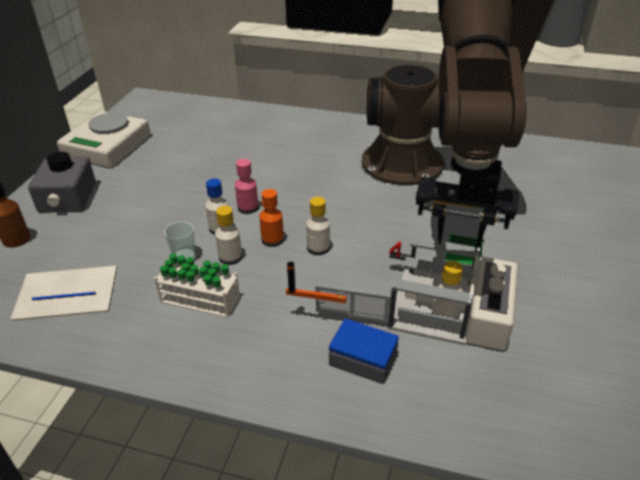

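```bash
python3 -m pendant '[{"x":-0.4,"y":0.8,"z":0,"rx":0,"ry":0,"rz":0,"jaw":0.75},{"x":-0.6,"y":1.0,"z":0,"rx":0,"ry":0,"rz":0,"jaw":0.75},{"x":-0.6,"y":1.0,"z":0,"rx":0,"ry":0,"rz":0,"jaw":0.75},{"x":-0.6,"y":1.0,"z":0,"rx":0,"ry":0,"rz":0,"jaw":0.75}]' | head -2
python3 -m pendant '[{"x":-0.45,"y":1.0,"z":0,"rx":0,"ry":0,"rz":0,"jaw":0.75},{"x":-0.45,"y":1.0,"z":0,"rx":0,"ry":0,"rz":0,"jaw":0.75},{"x":-0.45,"y":1.0,"z":0,"rx":0,"ry":0,"rz":0,"jaw":0.75},{"x":-0.45,"y":1.0,"z":0,"rx":0,"ry":0,"rz":0,"jaw":0.75}]' | head -2
python3 -c "
from h import *
s=cam('scene')
for c,z in((s,130),):print([(b[0],onz(c,b[0],z).round(1).tolist()) for b in blobs(c,(18,120,60),(32,255,255))[0]])
rows([((455,-138,231),-.02),((455,-138,131),-.02)])
"
```

```text
t: 16.25
eef_pos: [524.8, 45.3, 402.2]
t: 16.75
eef_pos: [455.7, -102.8, 402.3]
[([317.1, 206.7], [458.1, -137.6, 130.0]), ([224.2, 215.8], [548.1, -337.5, 130.0]), ([451.9, 272.5], [609.2, 194.2, 130.0])]
now grasp [ 456.  -101.8  231.4] yaw -0.021 t 16.8 F [0.6 0.2 0.4] op 0.75
x -0.003 y 0.241 z 0.003  rx -0.001 ry 0.001 rz -0.001
x -0.002 y 0.241 z 0.669  rx -0.001 ry 0.001 rz -0.001
```

```bash
python3 -m pendant '[{"x":-0.003,"y":0.241,"z":0,"rx":0,"ry":0,"rz":0,"jaw":0.75},{"x":-0.003,"y":0.241,"z":0.25,"rx":0,"ry":0,"rz":0,"jaw":0.75},{"x":-0.003,"y":0.241,"z":0.5,"rx":0,"ry":0,"rz":0,"jaw":0.75},{"x":-0.003,"y":0.241,"z":0.67,"rx":0,"ry":0,"rz":0,"jaw":0.75},{"x":-0.003,"y":0.241,"z":0.67,"rx":0,"ry":0,"rz":0,"jaw":0.3},{"x":-0.003,"y":0.241,"z":0.67,"rx":0,"ry":0,"rz":0,"jaw":0.3},{"x":-0.003,"y":0.241,"z":0.67,"rx":0,"ry":0,"rz":0,"jaw":0.3},{"x":-0.003,"y":0.241,"z":0.67,"rx":0,"ry":0,"rz":0,"jaw":0.3},{"x":-0.003,"y":0.241,"z":0.67,"rx":0,"ry":0,"rz":0,"jaw":0.3}]'
python3 -c "
from h import *
z=131+17
rows([((455,-138,z),-.02),(S(-37.5,-230,z),-.02),(S(-37.5,-110,z),-.02),(S(-37.5,34,z),-.02)])
"
```

```text
t: 17.92
eef_pos: [454.9, -137.6, 303.3]
tcp_rot: [3.141, -0.001, -0.019]
ft_force: [-0.5, 1.8, 6.9]
opening: 0.395
now grasp [ 455.1 -137.6  132.3] yaw -0.019 t 17.925 F [-0.5  1.8  6.9] op 0.395
x 0.001 y 0.003 z -0.105  rx 0.001 ry -0.002 rz 0.001
x 0.551 y -0.480 z -0.104  rx 0.001 ry -0.002 rz 0.001
x 0.552 y -1.280 z -0.104  rx 0.001 ry -0.002 rz 0.001
x 0.553 y -2.240 z -0.105  rx 0.001 ry -0.002 rz 0.001
```

```bash
python3 -m pendant '[{"x":0,"y":0,"z":-0.105,"rx":0,"ry":0,"rz":0,"jaw":0.3},{"x":0.25,"y":-0.15,"z":-0.105,"rx":0,"ry":0,"rz":0,"jaw":0.3},{"x":0.5,"y":-0.35,"z":-0.105,"rx":0,"ry":0,"rz":0,"jaw":0.3},{"x":0.551,"y":-0.6,"z":-0.105,"rx":0,"ry":0,"rz":0,"jaw":0.3},{"x":0.551,"y":-0.8,"z":-0.105,"rx":0,"ry":0,"rz":0,"jaw":0.3},{"x":0.552,"y":-0.95,"z":-0.105,"rx":0,"ry":0,"rz":0,"jaw":0.3},{"x":0.552,"y":-0.95,"z":-0.105,"rx":0,"ry":0,"rz":0,"jaw":0.3}]'
python3 -c "
from h import *
z=148
rows([(S(-37.5,-110,z),-.02),(S(-37.5,34,z),-.02)])
s=cam('scene')
cv2.imwrite('pics/c9.png',cv2.resize(s['img'][150:350,280:540,::-1],None,fx=3,fy=3,interpolation=2))
"
```

```text
t: 18.8
eef_pos: [540.1, 4.4, 318.3]
tcp_rot: [3.142, 0.0, -0.017]
ft_force: [0.3, -0.5, -2.6]
opening: 0.393
now grasp [540.    4.4 147.3] yaw -0.017 t 18.8 F [ 0.3 -0.5 -2.6] op 0.393
x 0.003 y -0.322 z -0.005  rx 0.000 ry 0.000 rz 0.004
x 0.006 y -1.282 z -0.005  rx 0.000 ry 0.000 rz 0.004
```

View pics/c9.png

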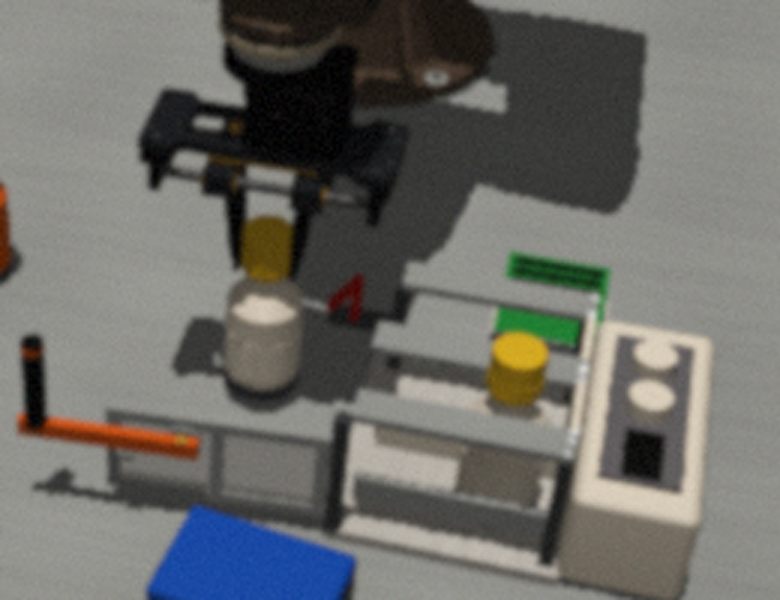

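The first bottle stands upright in the far lane, and the second hangs upright at the near gateway.

```bash
python3 -m pendant '[{"x":0.001,"y":-0.2,"z":0,"rx":0,"ry":0,"rz":0,"jaw":0.3},{"x":0.003,"y":-0.4,"z":0,"rx":0,"ry":0,"rz":0,"jaw":0.3},{"x":0.004,"y":-0.6,"z":0,"rx":0,"ry":0,"rz":0,"jaw":0.3},{"x":0.005,"y":-0.8,"z":0,"rx":0,"ry":0,"rz":0,"jaw":0.3},{"x":0.005,"y":-0.9,"z":0,"rx":0,"ry":0,"rz":0,"jaw":0.3},{"x":0.005,"y":-0.9,"z":0,"rx":0,"ry":0,"rz":0,"jaw":0.3}]'
python3 -c "
from h import *
rows([(S(-37.5,34,148),-.02),(S(-37.5,34,142),-.02)])
"
```

```text
t: 19.6
eef_pos: [543.6, 138.2, 318.2]
tcp_rot: [3.141, 0.0, -0.018]
ft_force: [0.3, 0.1, -2.8]
opening: 0.393
now grasp [543.6 138.1 147.2] yaw -0.018 t 19.6 F [ 0.3  0.1 -2.8] op 0.393
x -0.003 y -0.390 z -0.005  rx 0.000 ry 0.000 rz 0.002
x -0.003 y -0.390 z 0.035  rx 0.000 ry 0.000 rz 0.002
```

```bash
python3 -m pendant '[{"x":0,"y":-0.2,"z":0,"rx":0,"ry":0,"rz":0,"jaw":0.3},{"x":-0.002,"y":-0.35,"z":0,"rx":0,"ry":0,"rz":0,"jaw":0.3},{"x":-0.002,"y":-0.39,"z":0,"rx":0,"ry":0,"rz":0,"jaw":0.3},{"x":-0.002,"y":-0.39,"z":0.02,"rx":0,"ry":0,"rz":0,"jaw":0.3},{"x":-0.002,"y":-0.39,"z":0.035,"rx":0,"ry":0,"rz":0,"jaw":0.3},{"x":-0.002,"y":-0.39,"z":0.035,"rx":0,"ry":0,"rz":0,"jaw":0.3},{"x":-0.002,"y":-0.39,"z":0.035,"rx":0,"ry":0,"rz":0,"jaw":0.45},{"x":-0.002,"y":-0.39,"z":0.035,"rx":0,"ry":0,"rz":0,"jaw":0.55},{"x":-0.002,"y":-0.39,"z":0.035,"rx":0,"ry":0,"rz":0,"jaw":0.6}]'
python3 -m pendant '[{"x":0,"y":0,"z":-0.25,"rx":0,"ry":0,"rz":0,"jaw":0.6},{"x":0,"y":0,"z":-0.6,"rx":0,"ry":0,"rz":0,"jaw":0.6},{"x":0,"y":0,"z":-0.6,"rx":0,"ry":0,"rz":0,"jaw":0.6}]' | head -2
python3 -c "
from h import *
s=cam('scene','pics/s10.png');t=cam('top')
for c,z in((s,130),(t,140)):print([(b[0],onz(c,b[0],z).round(1).tolist()) for b in blobs(c,(18,120,60),(32,255,255))[0]])
rows([((546,-338,231),-.02),((546,-338,131),-.02)])
"
```

```text
t: 20.72
eef_pos: [544.4, 196.6, 313.0]
tcp_rot: [3.141, 0.0, -0.019]
ft_force: [-0.1, -0.1, -0.5]
opening: 0.578
t: 21.1
eef_pos: [544.5, 196.9, 406.6]
[([224.2, 215.9], [548.4, -337.4, 130.0]), ([453.9, 261.5], [573.3, 194.6, 130.0])]
[([179.9, 199.2], [620.0, 196.3, 140.0]), ([438.5, 244.1], [543.8, -336.5, 140.0])]
now grasp [544.2 196.8 232.1] yaw -0.019 t 21.2 F [-0.1 -0.5 -0.2] op 0.603
x 0.080 y 3.564 z 0.007  rx -0.000 ry -0.001 rz 0.002
x 0.079 y 3.564 z 0.673  rx -0.000 ry -0.001 rz 0.002
```

View pics/s10.png

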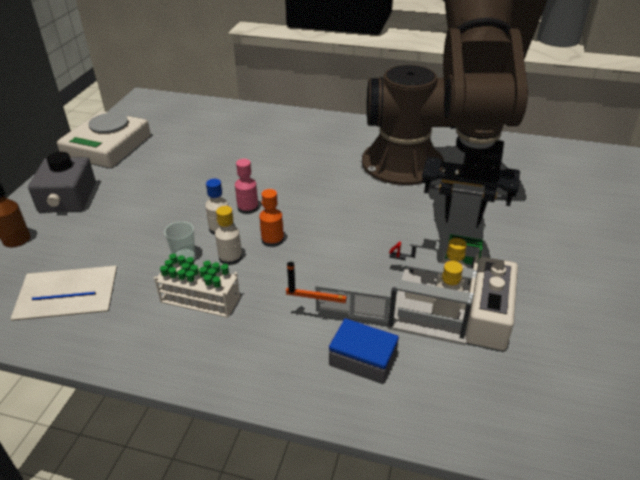

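```bash
for i in 1 2 ; do :; done; python3 -m pendant '[{"x":0,"y":0.9,"z":0,"rx":0,"ry":0,"rz":0,"jaw":0.75},{"x":0,"y":0.9,"z":0,"rx":0,"ry":0,"rz":0,"jaw":0.75},{"x":0,"y":0.9,"z":0,"rx":0,"ry":0,"rz":0,"jaw":0.75}]' | head -2
python3 -m pendant '[{"x":0.04,"y":1,"z":0,"rx":0,"ry":0,"rz":0,"jaw":0.75},{"x":0.04,"y":1,"z":0,"rx":0,"ry":0,"rz":0,"jaw":0.75},{"x":0.04,"y":1,"z":0,"rx":0,"ry":0,"rz":0,"jaw":0.75}]' | head -2
python3 -m pendant '[{"x":0.04,"y":1,"z":0,"rx":0,"ry":0,"rz":0,"jaw":0.75},{"x":0.04,"y":1,"z":0,"rx":0,"ry":0,"rz":0,"jaw":0.75},{"x":0.04,"y":1,"z":0,"rx":0,"ry":0,"rz":0,"jaw":0.75}]' | head -2
python3 -m pendant '[{"x":0,"y":0.65,"z":0,"rx":0,"ry":0,"rz":0,"jaw":0.75},{"x":0,"y":0.65,"z":0,"rx":0,"ry":0,"rz":0,"jaw":0.75},{"x":0,"y":0.65,"z":0,"rx":0,"ry":0,"rz":0,"jaw":0.75}]' | head -2
python3 -c "
from h import *
s=cam('scene','pics/s11.png');t=cam('top')
for c,z in((s,130),(t,140)):print([(b[0],onz(c,b[0],z).round(1).tolist()) for b in blobs(c,(18,120,60),(32,255,255))[0]])
rows([((546,-337.5,231),-.02),((546,-337.5,131),-.02)])
"
```

```text
t: 21.58
eef_pos: [541.6, 59.0, 401.7]
t: 21.95
eef_pos: [545.0, -90.4, 401.8]
t: 22.32
eef_pos: [548.2, -240.6, 401.7]
t: 22.7
eef_pos: [546.4, -336.9, 401.7]
[([224.1, 216.3], [549.9, -337.0, 130.0]), ([454.0, 261.1], [572.0, 194.7, 130.0])]
[([179.8, 199.4], [619.5, 196.5, 140.0]), ([177.4, 237.0], [542.2, 197.1, 140.0])]
now grasp [ 546.4 -334.6  231.2] yaw -0.018 t 22.8 F [ 1.   0.  -0.3] op 0.754
x -0.004 y 0.018 z 0.001  rx -0.002 ry 0.002 rz 0.002
x -0.003 y 0.019 z 0.668  rx -0.002 ry 0.002 rz 0.002
```

View pics/s11.png

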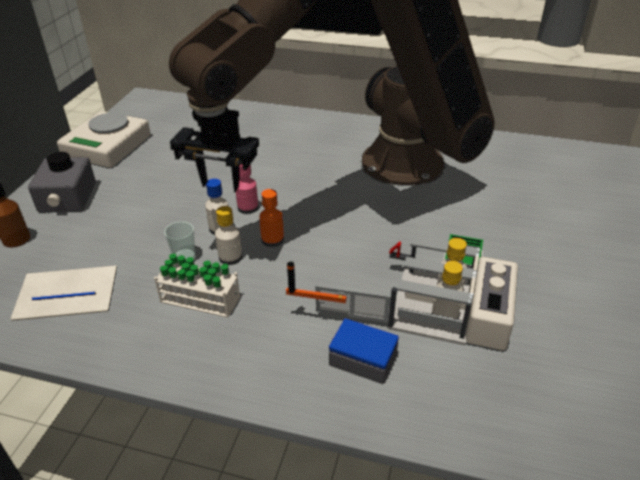

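```bash
python3 -m pendant '[{"x":0,"y":0,"z":0.25,"rx":0,"ry":0,"rz":0,"jaw":0.75},{"x":0,"y":0,"z":0.5,"rx":0,"ry":0,"rz":0,"jaw":0.75},{"x":0,"y":0,"z":0.67,"rx":0,"ry":0,"rz":0,"jaw":0.75},{"x":0,"y":0,"z":0.67,"rx":0,"ry":0,"rz":0,"jaw":0.3},{"x":0,"y":0,"z":0.67,"rx":0,"ry":0,"rz":0,"jaw":0.3},{"x":0,"y":0,"z":0.67,"rx":0,"ry":0,"rz":0,"jaw":0.3},{"x":0,"y":0,"z":0.67,"rx":0,"ry":0,"rz":0,"jaw":0.3},{"x":0,"y":0,"z":0.67,"rx":0,"ry":0,"rz":0,"jaw":0.3}]'
python3 -c "
from h import *
z=131+17
rows([((546,-337.5,z),-.02),(S(-37.5,-230,z),-.02),(S(-37.5,-110,z),-.02),(S(-37.5,-33,z),-.02)])
"
```

```text
t: 23.8
eef_pos: [546.4, -336.0, 303.5]
tcp_rot: [3.141, -0.001, -0.019]
ft_force: [0.3, -1.1, 6.4]
opening: 0.399
now grasp [ 546.6 -336.2  132.5] yaw -0.019 t 23.8 F [ 0.3 -1.1  6.4] op 0.399
x -0.002 y 0.010 z -0.103  rx 0.001 ry -0.002 rz 0.001
x -0.084 y -1.790 z -0.105  rx 0.001 ry -0.002 rz 0.001
x -0.083 y -2.590 z -0.106  rx 0.001 ry -0.002 rz 0.001
x -0.082 y -3.104 z -0.107  rx 0.001 ry -0.002 rz 0.001
```

```bash
python3 -m pendant '[{"x":0,"y":0,"z":-0.106,"rx":0,"ry":0,"rz":0,"jaw":0.3},{"x":0,"y":-0.25,"z":-0.106,"rx":0,"ry":0,"rz":0,"jaw":0.3},{"x":0,"y":-0.5,"z":-0.106,"rx":0,"ry":0,"rz":0,"jaw":0.3},{"x":0,"y":-0.75,"z":-0.106,"rx":0,"ry":0,"rz":0,"jaw":0.3},{"x":0,"y":-1,"z":-0.106,"rx":0,"ry":0,"rz":0,"jaw":0.3},{"x":0,"y":-1,"z":-0.106,"rx":0,"ry":0,"rz":0,"jaw":0.3}]' |head -2
python3 -m pendant '[{"x":-0.03,"y":-0.25,"z":0,"rx":0,"ry":0,"rz":0,"jaw":0.3},{"x":-0.07,"y":-0.5,"z":0,"rx":0,"ry":0,"rz":0,"jaw":0.3},{"x":-0.082,"y":-0.75,"z":0,"rx":0,"ry":0,"rz":0,"jaw":0.3},{"x":-0.082,"y":-1,"z":0,"rx":0,"ry":0,"rz":0,"jaw":0.3},{"x":-0.082,"y":-1,"z":0,"rx":0,"ry":0,"rz":0,"jaw":0.3}]'
python3 -c "
from h import *
z=148
rows([(S(-37.5,-110,z),-.02),(S(-37.5,-33,z),-.02)])
s=cam('scene')
cv2.imwrite('pics/c12.png',cv2.resize(s['img'][150:350,280:540,::-1],None,fx=3,fy=3,interpolation=2))
"
```

```text
t: 24.55
eef_pos: [549.1, -183.8, 319.1]
t: 25.18
eef_pos: [539.8, -34.4, 318.9]
tcp_rot: [3.142, -0.0, -0.017]
ft_force: [-0.2, 0.2, -3.7]
opening: 0.391
now grasp [539.8 -34.4 147.9] yaw -0.017 t 25.175 F [-0.2  0.2 -3.7] op 0.391
x 0.001 y -0.581 z -0.000  rx 0.000 ry -0.000 rz 0.004
x 0.002 y -1.095 z -0.000  rx 0.000 ry -0.000 rz 0.004
```

View pics/c12.png

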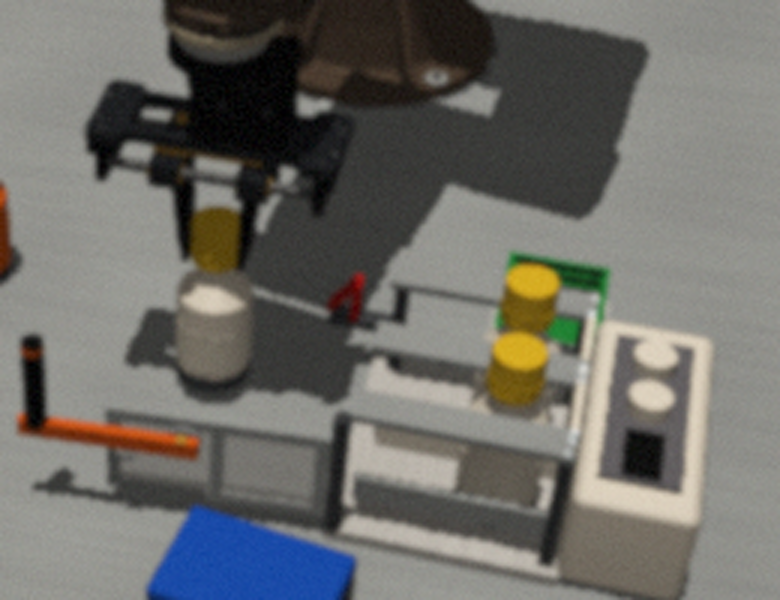

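```bash
python3 -m pendant '[{"x":0.001,"y":-0.25,"z":0,"rx":0,"ry":0,"rz":0,"jaw":0.3},{"x":0.003,"y":-0.45,"z":0,"rx":0,"ry":0,"rz":0,"jaw":0.3},{"x":0.003,"y":-0.65,"z":0,"rx":0,"ry":0,"rz":0,"jaw":0.3},{"x":0.003,"y":-0.85,"z":0,"rx":0,"ry":0,"rz":0,"jaw":0.3},{"x":0.003,"y":-0.95,"z":0,"rx":0,"ry":0,"rz":0,"jaw":0.3},{"x":0.003,"y":-1,"z":0,"rx":0,"ry":0,"rz":0,"jaw":0.3},{"x":0.003,"y":-1,"z":0,"rx":0,"ry":0,"rz":0,"jaw":0.3}]'
python3 -c "
from h import *
rows([(S(-37.5,-33,148),-.02),(S(-37.5,-33,142),-.02)])
"
```

```text
t: 26.1
eef_pos: [543.1, 113.8, 318.4]
tcp_rot: [3.141, 0.0, -0.019]
ft_force: [0.7, -1.1, -4.4]
opening: 0.396
now grasp [543.1 113.8 147.4] yaw -0.019 t 26.1 F [ 0.7 -1.1 -4.4] op 0.396
x -0.004 y -0.106 z -0.004  rx 0.000 ry 0.000 rz 0.001
x -0.004 y -0.106 z 0.036  rx 0.000 ry 0.000 rz 0.001
```

```bash
python3 -m pendant '[{"x":-0.002,"y":-0.08,"z":0,"rx":0,"ry":0,"rz":0,"jaw":0.3},{"x":-0.003,"y":-0.106,"z":0,"rx":0,"ry":0,"rz":0,"jaw":0.3},{"x":-0.003,"y":-0.106,"z":0.02,"rx":0,"ry":0,"rz":0,"jaw":0.3},{"x":-0.003,"y":-0.106,"z":0.037,"rx":0,"ry":0,"rz":0,"jaw":0.3},{"x":-0.003,"y":-0.106,"z":0.037,"rx":0,"ry":0,"rz":0,"jaw":0.3},{"x":-0.003,"y":-0.106,"z":0.037,"rx":0,"ry":0,"rz":0,"jaw":0.45},{"x":-0.003,"y":-0.106,"z":0.037,"rx":0,"ry":0,"rz":0,"jaw":0.55},{"x":-0.003,"y":-0.106,"z":0.037,"rx":0,"ry":0,"rz":0,"jaw":0.55}]'
python3 -m pendant '[{"x":0,"y":0,"z":-0.25,"rx":0,"ry":0,"rz":0,"jaw":0.55},{"x":0,"y":0,"z":-0.6,"rx":0,"ry":0,"rz":0,"jaw":0.55},{"x":0,"y":0,"z":-0.6,"rx":0,"ry":0,"rz":0,"jaw":0.55}]' | head -2
python3 -c "
from h import *
s=cam('scene','pics/s13.png');t=cam('top','pics/t13.png')
for c,z in((s,140),(t,152)):print([(b[0],Si(onz(c,b[0],z)).round(1).tolist()) for b in blobs(c,(18,120,60),(32,255,255))[0]])
print(knob(1.65,0)+[1,3,1])
rows([(knob(1.65,0)+[0,0,96],-.02+.9),(knob(1.65,0)+[1,3,95],-.02+1.65)])
"
```

```text
t: 27.1
eef_pos: [542.8, 130.1, 312.8]
tcp_rot: [3.141, -0.0, -0.019]
ft_force: [-0.2, -0.8, 0.7]
opening: 0.544
t: 27.48
eef_pos: [543.0, 130.3, 406.4]
[([425.4, 244.0], [-37.1, -33.4]), ([453.9, 261.6], [3.8, 32.6])]
[]
[ 695.12243544 -128.69756589  140.        ]
now grasp [542.6 130.2 231.9] yaw -0.019 t 27.575 F [ 0.   0.3 -0.1] op 0.552
x 1.043 y 1.727 z -0.020  rx 0.000 ry -0.001 rz -1.144
x 1.050 y 1.707 z -0.014  rx 0.001 ry -0.000 rz -2.099
```

View pics/s13.png

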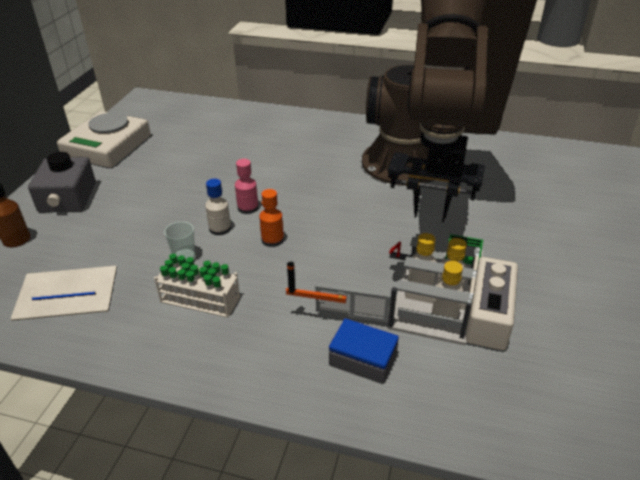

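```bash
python3 -m pendant '[{"x":0.1,"y":0.4,"z":0,"rx":0,"ry":0,"rz":0,"jaw":0.6},{"x":0.3,"y":0.8,"z":0,"rx":0,"ry":0,"rz":-0.2,"jaw":0.6},{"x":0.5,"y":1.0,"z":0,"rx":0,"ry":0,"rz":-0.4,"jaw":0.6},{"x":0.7,"y":1.0,"z":0,"rx":0,"ry":0,"rz":-0.6,"jaw":0.6},{"x":0.8,"y":1.0,"z":0,"rx":0,"ry":0,"rz":-0.8,"jaw":0.6},{"x":0.8,"y":1.0,"z":0,"rx":0,"ry":0,"rz":-1,"jaw":0.6},{"x":0.8,"y":1.0,"z":0,"rx":0,"ry":0,"rz":-1,"jaw":0.6}]'
python3 -c "
from h import *
rows([((694.3,-127.2,235),1.631)])"
```

```text
t: 28.45
eef_pos: [660.0, -22.1, 401.0]
tcp_rot: [-3.139, 0.002, 0.765]
ft_force: [-0.6, -1.2, -0.0]
opening: 0.603
now grasp [659.6 -22.  230. ] yaw 0.765 t 28.45 F [-0.6 -1.2 -0. ] op 0.603
x -0.321 y 0.664 z -0.034  rx -0.003 ry 0.001 rz -1.102
```

```bash
python3 -m pendant '[{"x":-0.1,"y":0.2,"z":-0.03,"rx":0,"ry":0,"rz":-0.2,"jaw":0.6},{"x":-0.2,"y":0.4,"z":-0.03,"rx":0,"ry":0,"rz":-0.4,"jaw":0.6},{"x":-0.32,"y":0.66,"z":-0.03,"rx":0,"ry":0,"rz":-0.6,"jaw":0.6},{"x":-0.32,"y":0.66,"z":-0.03,"rx":0,"ry":0,"rz":-0.8,"jaw":0.6},{"x":-0.32,"y":0.66,"z":-0.03,"rx":0,"ry":0,"rz":-1,"jaw":0.6},{"x":-0.32,"y":0.66,"z":-0.03,"rx":0,"ry":0,"rz":-1,"jaw":0.6}]' | head -3
python3 -c "
from h import *
rows([((694.3,-127.2,234),1.631),((694.3,-127.2,141),1.631)])
s=cam('scene');t=cam('top')
cv2.imwrite('pics/c14.png',cv2.resize(s['img'][180:350,230:500,::-1],None,fx=2.9,fy=2.9,interpolation=2))
m=s['hsv']; 
b=blobs(s,(3,140,60),(16,255,255),20)[0]; print(b)
"
```

```text
t: 29.2
eef_pos: [693.9, -126.7, 406.6]
tcp_rot: [-3.14, -0.0, 1.548]
now grasp [ 693.7 -126.6  235.6] yaw 1.548 t 29.2 F [ 0.2 -0.   0.1] op 0.601
x -0.003 y 0.003 z 0.011  rx -0.001 ry -0.000 rz -0.106
x -0.004 y 0.003 z 0.631  rx -0.001 ry -0.000 rz -0.106
[([266.2, 195.2], [262, 189, 11, 16, 117]), ([5.7, 216.5], [0, 199, 18, 45, 401]), ([269.2, 237.8], [262, 232, 16, 12, 144]), ([318.4, 295.3], [287, 289, 60, 14, 398])]
```

View pics/c14.png

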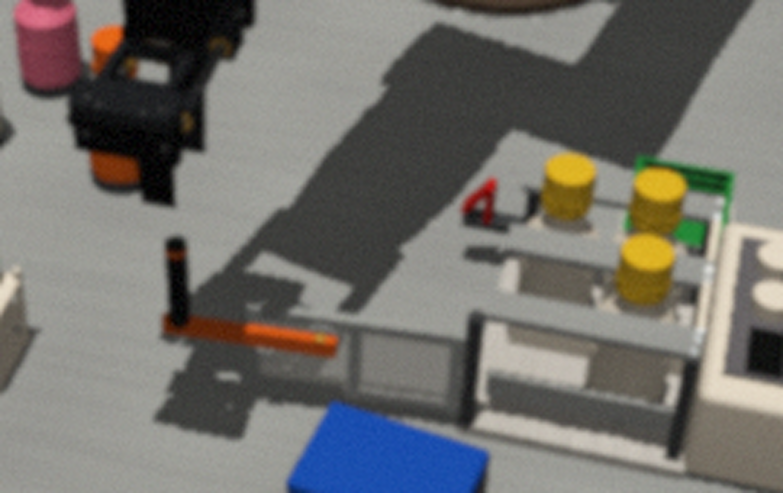

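```bash
python3 -m pendant '[{"x":-0.003,"y":0.003,"z":0.2,"rx":0,"ry":0,"rz":-0.106,"jaw":0.6},{"x":-0.003,"y":0.003,"z":0.45,"rx":0,"ry":0,"rz":-0.106,"jaw":0.6},{"x":-0.003,"y":0.003,"z":0.6,"rx":0,"ry":0,"rz":-0.106,"jaw":0.6},{"x":-0.003,"y":0.003,"z":0.632,"rx":0,"ry":0,"rz":-0.106,"jaw":0.5},{"x":-0.003,"y":0.003,"z":0.632,"rx":0,"ry":0,"rz":-0.106,"jaw":0.2},{"x":-0.003,"y":0.003,"z":0.632,"rx":0,"ry":0,"rz":-0.106,"jaw":0},{"x":-0.003,"y":0.003,"z":0.632,"rx":0,"ry":0,"rz":-0.106,"jaw":0},{"x":-0.003,"y":0.003,"z":0.632,"rx":0,"ry":0,"rz":-0.106,"jaw":0},{"x":-0.003,"y":0.003,"z":0.632,"rx":0,"ry":0,"rz":-0.106,"jaw":0},{"x":-0.003,"y":0.003,"z":0.632,"rx":0,"ry":0,"rz":-0.106,"jaw":0}]'
python3 -c "
from h import *
d=[0,1.5,1]
rows([(knob(1.65,a)+d,1.63) for a in (0,.1,.2,.3,.4)]+[(knob(g,.4)+d,-.02+g) for g in (1.55,1.45,1.35,1.25)])"
```

```text
t: 30.55
eef_pos: [694.6, -127.1, 313.1]
tcp_rot: [3.141, 0.0, 1.635]
ft_force: [0.1, -0.1, 3.8]
opening: 0.163
now grasp [ 694.7 -127.2  142.1] yaw 1.635 t 30.55 F [ 0.1 -0.1  3.8] op 0.163
x -0.020 y -0.004 z 0.014  rx 0.001 ry 0.001 rz 0.007
x 0.026 y -0.004 z -0.054  rx 0.001 ry 0.001 rz 0.007
x 0.078 y -0.004 z -0.116  rx 0.001 ry 0.001 rz 0.007
x 0.137 y -0.003 z -0.174  rx 0.001 ry 0.001 rz 0.007
x 0.201 y -0.003 z -0.225  rx 0.001 ry 0.001 rz 0.007
x 0.200 y -0.124 z -0.225  rx 0.001 ry 0.000 rz 0.134
x 0.210 y -0.245 z -0.225  rx 0.001 ry 0.000 rz 0.261
x 0.233 y -0.364 z -0.225  rx 0.001 ry 0.000 rz 0.389
x 0.268 y -0.481 z -0.225  rx 0.001 ry 0.000 rz 0.516
```

```bash
python3 -m pendant '[{"x":0.022,"y":-0.003,"z":-0.035,"rx":0,"ry":0,"rz":0,"jaw":0},{"x":0.05,"y":-0.003,"z":-0.07,"rx":0,"ry":0,"rz":0,"jaw":0},{"x":0.09,"y":-0.003,"z":-0.116,"rx":0,"ry":0,"rz":0,"jaw":0},{"x":0.147,"y":-0.003,"z":-0.174,"rx":0,"ry":0,"rz":0,"jaw":0},{"x":0.211,"y":-0.003,"z":-0.225,"rx":0,"ry":0,"rz":0,"jaw":0},{"x":0.21,"y":-0.124,"z":-0.225,"rx":0,"ry":0,"rz":0.134,"jaw":0},{"x":0.22,"y":-0.245,"z":-0.225,"rx":0,"ry":0,"rz":0.261,"jaw":0},{"x":0.243,"y":-0.364,"z":-0.225,"rx":0,"ry":0,"rz":0.389,"jaw":0},{"x":0.278,"y":-0.481,"z":-0.225,"rx":0,"ry":0,"rz":0.516,"jaw":0},{"x":0.278,"y":-0.481,"z":-0.225,"rx":0,"ry":0,"rz":0.516,"jaw":0}]'
python3 -c "
from h import *
d=[1,2.5,1]
rows([(knob(g,.4)+d,-.02+g) for g in (1.15,1.05,.95,.85,.75,.65,.55)])"
```

```text
t: 31.8
eef_pos: [619.2, -89.0, 346.9]
tcp_rot: [-3.141, -0.001, 1.231]
ft_force: [2.1, 4.4, -6.1]
opening: 0.163
now grasp [619.2 -88.8 175.9] yaw 1.231 t 31.8 F [ 2.1  4.4 -6.1] op 0.163
x -0.009 y -0.107 z 0.000  rx -0.001 ry -0.001 rz 0.128
x 0.002 y -0.228 z 0.000  rx -0.001 ry -0.001 rz 0.255
x 0.024 y -0.347 z 0.000  rx -0.001 ry -0.001 rz 0.383
x 0.058 y -0.464 z 0.000  rx -0.001 ry -0.001 rz 0.510
x 0.104 y -0.576 z 0.001  rx -0.001 ry -0.001 rz 0.637
x 0.160 y -0.684 z 0.001  rx -0.001 ry -0.001 rz 0.765
x 0.227 y -0.785 z 0.001  rx -0.001 ry -0.001 rz 0.892
```

```bash
python3 -m pendant '[{"x":0.004,"y":-0.11,"z":0,"rx":0,"ry":0,"rz":0.128,"jaw":0},{"x":0.017,"y":-0.23,"z":0,"rx":0,"ry":0,"rz":0.255,"jaw":0},{"x":0.039,"y":-0.35,"z":0,"rx":0,"ry":0,"rz":0.383,"jaw":0},{"x":0.07,"y":-0.464,"z":0,"rx":0,"ry":0,"rz":0.51,"jaw":0},{"x":0.114,"y":-0.576,"z":0,"rx":0,"ry":0,"rz":0.637,"jaw":0},{"x":0.17,"y":-0.684,"z":0,"rx":0,"ry":0,"rz":0.765,"jaw":0},{"x":0.235,"y":-0.785,"z":0,"rx":0,"ry":0,"rz":0.892,"jaw":0},{"x":0.235,"y":-0.785,"z":0,"rx":0,"ry":0,"rz":0.892,"jaw":0}]'
python3 -c "
from h import *
d=[0,2,1]
rows([(knob(g,.4)+d,-.02+g) for g in (.45,.35,.25,.15,.07,0,-.01)])
s=cam('scene')
cv2.imwrite('pics/c15.png',cv2.resize(s['img'][150:320,330:530,::-1],None,fx=3.5,fy=3.5,interpolation=2))
"
```

```text
t: 32.8
eef_pos: [520.6, -16.9, 347.1]
tcp_rot: [3.141, -0.0, 0.533]
ft_force: [-2.0, -1.4, 3.2]
opening: 0.162
now grasp [520.7 -17.  176.1] yaw 0.533 t 32.8 F [-2.  -1.4  3.2] op 0.162
x -0.017 y -0.122 z 0.002  rx 0.001 ry -0.000 rz 0.131
x -0.006 y -0.243 z 0.002  rx 0.001 ry -0.000 rz 0.258
x 0.016 y -0.362 z 0.002  rx 0.001 ry -0.000 rz 0.386
x 0.051 y -0.478 z 0.002  rx 0.001 ry -0.000 rz 0.513
x 0.086 y -0.569 z 0.002  rx 0.001 ry -0.000 rz 0.615
x 0.123 y -0.645 z 0.002  rx 0.001 ry -0.000 rz 0.704
x 0.129 y -0.656 z 0.002  rx 0.001 ry -0.000 rz 0.717
```

View pics/c15.png

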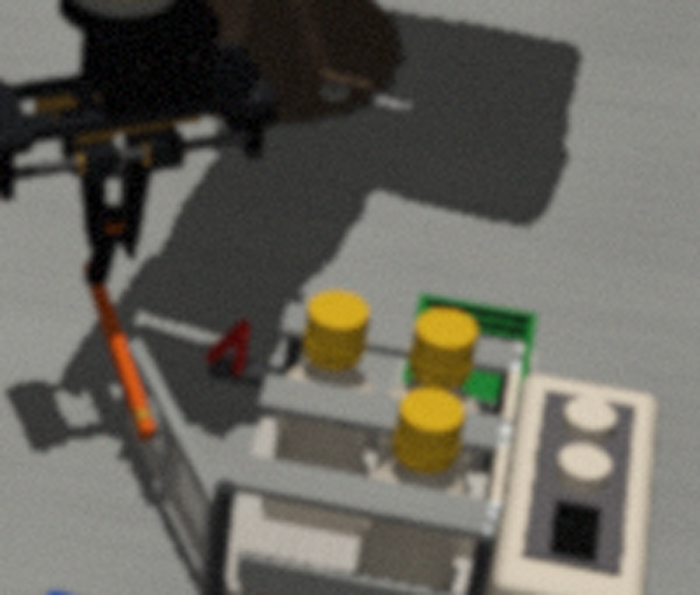

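```bash
python3 -m pendant '[{"x":-0.005,"y":-0.122,"z":0,"rx":0,"ry":0,"rz":0.131,"jaw":0},{"x":0.004,"y":-0.243,"z":0,"rx":0,"ry":0,"rz":0.258,"jaw":0},{"x":0.024,"y":-0.362,"z":0,"rx":0,"ry":0,"rz":0.386,"jaw":0},{"x":0.055,"y":-0.478,"z":0,"rx":0,"ry":0,"rz":0.513,"jaw":0},{"x":0.088,"y":-0.569,"z":0,"rx":0,"ry":0,"rz":0.615,"jaw":0},{"x":0.124,"y":-0.645,"z":0,"rx":0,"ry":0,"rz":0.704,"jaw":0},{"x":0.124,"y":-0.645,"z":0,"rx":0,"ry":0,"rz":0.704,"jaw":0}]'
python3 -c "
from h import *
d=[0,2.5,2]
rows([(knob(0,a)+d,-.02) for a in (.4,.3,.2,.1,.0)])
s=cam('scene')
cv2.imwrite('pics/c16.png',cv2.resize(s['img'][150:320,330:530,::-1],None,fx=3.5,fy=3.5,interpolation=2))
"
```

```text
t: 33.72
eef_pos: [488.3, 75.7, 346.7]
tcp_rot: [-3.142, -0.0, -0.02]
ft_force: [-5.0, 1.0, 4.9]
opening: 0.159
now grasp [488.4  75.7 175.7] yaw -0.02 t 33.725 F [-5.   1.   4.9] op 0.159
x -0.006 y -0.004 z -0.007  rx -0.000 ry -0.001 rz -0.000
x -0.070 y -0.004 z 0.044  rx -0.000 ry -0.001 rz -0.000
x -0.129 y -0.004 z 0.101  rx -0.000 ry -0.001 rz -0.000
x -0.181 y -0.004 z 0.164  rx -0.000 ry -0.001 rz -0.000
x -0.227 y -0.004 z 0.231  rx -0.000 ry -0.001 rz -0.000
```

View pics/c16.png

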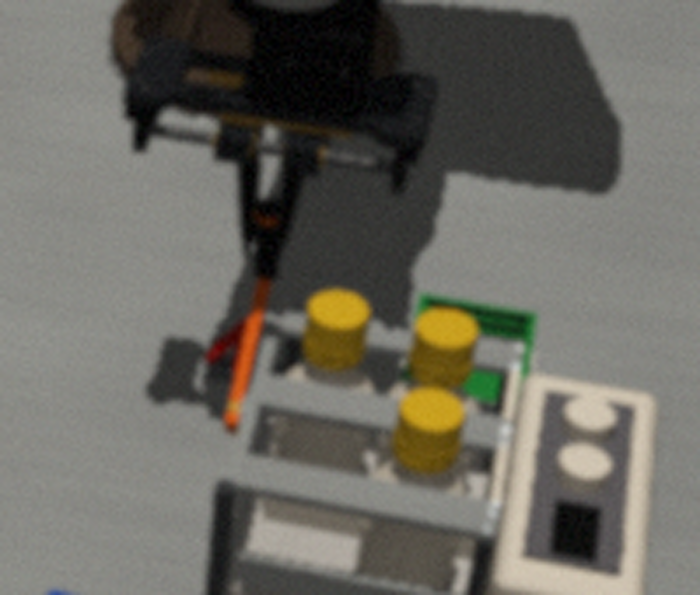

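```bash
python3 -m pendant '[{"x":-0.006,"y":-0.015,"z":0,"rx":0,"ry":0,"rz":0,"jaw":0},{"x":-0.038,"y":-0.015,"z":0.02,"rx":0,"ry":0,"rz":0,"jaw":0},{"x":-0.07,"y":-0.015,"z":0.044,"rx":0,"ry":0,"rz":0,"jaw":0},{"x":-0.1,"y":-0.015,"z":0.072,"rx":0,"ry":0,"rz":0,"jaw":0},{"x":-0.129,"y":-0.015,"z":0.101,"rx":0,"ry":0,"rz":0,"jaw":0},{"x":-0.155,"y":-0.015,"z":0.132,"rx":0,"ry":0,"rz":0,"jaw":0},{"x":-0.181,"y":-0.015,"z":0.164,"rx":0,"ry":0,"rz":0,"jaw":0},{"x":-0.205,"y":-0.015,"z":0.196,"rx":0,"ry":0,"rz":0,"jaw":0},{"x":-0.227,"y":-0.015,"z":0.228,"rx":0,"ry":0,"rz":0,"jaw":0},{"x":-0.227,"y":-0.015,"z":0.228,"rx":0,"ry":0,"rz":0,"jaw":0}]'
```

```text
t: 35.02
eef_pos: [454.1, 78.5, 312.9]
tcp_rot: [-3.142, -0.003, -0.024]
ft_force: [-0.8, 1.0, 15.5]
opening: 0.164
```

```bash
python3 -m pendant '[{"x":0,"y":0,"z":0,"rx":0,"ry":0,"rz":0,"jaw":0.2},{"x":0,"y":0,"z":0,"rx":0,"ry":0,"rz":0,"jaw":0.5},{"x":0,"y":0,"z":0,"rx":0,"ry":0,"rz":0,"jaw":0.5},{"x":0,"y":0,"z":-0.2,"rx":0,"ry":0,"rz":0,"jaw":0.5},{"x":0,"y":0,"z":-0.5,"rx":0,"ry":0,"rz":0,"jaw":0.5},{"x":0,"y":0,"z":-0.6,"rx":0,"ry":0,"rz":0,"jaw":0.5}]'
python3 -c "
from h import *
s=cam('scene')
print(proj(s,[knob(0,0)+[0,0,16],knob(0,0)-[0,0,64]]))
cv2.imwrite('pics/c17.png',cv2.resize(s['img'][190:340,370:530,::-1],None,fx=4,fy=4,interpolation=2))
"
```

```text
t: 35.78
eef_pos: [453.8, 78.5, 404.1]
tcp_rot: [-3.142, -0.003, -0.023]
ft_force: [-0.6, -0.9, -0.9]
opening: 0.5
[[407.27916544 210.85384576]
 [404.38281587 238.1765749 ]]
```

View pics/c17.png

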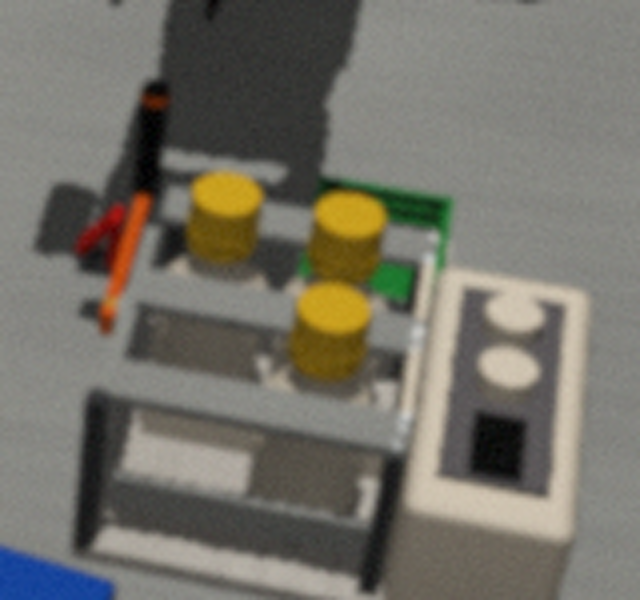

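```bash
python3 -c "
from h import *
P=S(-180,45,0)
rows([(P+[0,0,z+19],-.02) for z in (100,60,52,40,28,25)])"
```

```text
now grasp [454.5  78.5 233.9] yaw -0.023 t 35.825 F [-0.1  1.2  0.8] op 0.5
x -0.370 y -0.872 z 0.765  rx -0.000 ry -0.005 rz -0.004
x -0.371 y -0.872 z 1.031  rx -0.000 ry -0.005 rz -0.004
x -0.371 y -0.872 z 1.085  rx -0.000 ry -0.005 rz -0.004
x -0.371 y -0.872 z 1.165  rx -0.000 ry -0.005 rz -0.004
x -0.371 y -0.872 z 1.245  rx -0.000 ry -0.005 rz -0.004
x -0.371 y -0.872 z 1.265  rx -0.000 ry -0.005 rz -0.004
```

```bash
python3 -m pendant '[{"x":-0.15,"y":-0.35,"z":0,"rx":0,"ry":0,"rz":0,"jaw":0},{"x":-0.3,"y":-0.7,"z":0,"rx":0,"ry":0,"rz":0,"jaw":0},{"x":-0.371,"y":-0.872,"z":0,"rx":0,"ry":0,"rz":0,"jaw":0},{"x":-0.371,"y":-0.872,"z":0.3,"rx":0,"ry":0,"rz":0,"jaw":0},{"x":-0.371,"y":-0.872,"z":0.6,"rx":0,"ry":0,"rz":0,"jaw":0},{"x":-0.371,"y":-0.872,"z":0.8,"rx":0,"ry":0,"rz":0,"jaw":0},{"x":-0.371,"y":-0.872,"z":0.8,"rx":0,"ry":0,"rz":0,"jaw":0}]'
python3 -c "
from h import *
P=S(-180,45,0)
rows([(P+[0,0,z+19],-.02) for z in (60,52,40,28,25)])
s=cam('scene')
cv2.imwrite('pics/c18.png',cv2.resize(s['img'][140:340,330:530,::-1],None,fx=3,fy=3,interpolation=2))"
```

```text
t: 36.7
eef_pos: [400.9, 210.4, 280.2]
tcp_rot: [3.14, 0.005, -0.024]
ft_force: [0.2, -0.4, 1.1]
opening: 0.003
now grasp [400.1 210.1 109.2] yaw -0.024 t 36.7 F [ 0.2 -0.4  1.1] op 0.003
x 0.008 y -0.002 z 0.202  rx 0.002 ry 0.006 rz -0.004
x 0.008 y -0.002 z 0.255  rx 0.002 ry 0.006 rz -0.004
x 0.008 y -0.002 z 0.335  rx 0.002 ry 0.006 rz -0.004
x 0.009 y -0.002 z 0.415  rx 0.002 ry 0.006 rz -0.004
x 0.009 y -0.002 z 0.435  rx 0.002 ry 0.006 rz -0.004
```

View pics/c18.png

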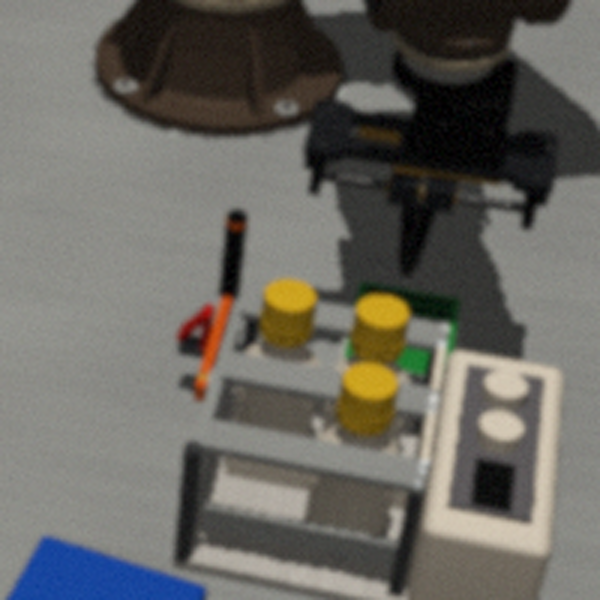

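Fingers are above the pad and the latch is down. I'll press down in steps and watch the force.

```bash
python3 -m pendant '[{"x":0.008,"y":0,"z":0.2,"rx":0,"ry":0,"rz":0,"jaw":0},{"x":0.008,"y":0,"z":0.26,"rx":0,"ry":0,"rz":0,"jaw":0},{"x":0.008,"y":0,"z":0.3,"rx":0,"ry":0,"rz":0,"jaw":0},{"x":0.008,"y":0,"z":0.34,"rx":0,"ry":0,"rz":0,"jaw":0},{"x":0.008,"y":0,"z":0.38,"rx":0,"ry":0,"rz":0,"jaw":0},{"x":0.008,"y":0,"z":0.41,"rx":0,"ry":0,"rz":0,"jaw":0},{"x":0.008,"y":0,"z":0.41,"rx":0,"ry":0,"rz":0,"jaw":0}]'
```

```text
t: 37.62
eef_pos: [403.3, 210.6, 221.8]
tcp_rot: [-3.14, -0.004, -0.024]
ft_force: [2.2, -2.9, 10.4]
opening: 0.004
```

```bash
python3 -m pendant '[{"x":0,"y":0,"z":0.02,"rx":0,"ry":0,"rz":0,"jaw":0},{"x":0,"y":0,"z":0.03,"rx":0,"ry":0,"rz":0,"jaw":0},{"x":0,"y":0,"z":0.03,"rx":0,"ry":0,"rz":0,"jaw":0}]'
```

```text
t: 38.0
eef_pos: [403.4, 210.5, 218.9]
tcp_rot: [-3.14, -0.006, -0.023]
ft_force: [-1.7, -6.2, 36.0]
opening: 0.005
```

```bash
python3 -m pendant '[{"x":0,"y":0,"z":-0.004,"rx":0,"ry":0,"rz":0,"jaw":0},{"x":0,"y":0,"z":-0.004,"rx":0,"ry":0,"rz":0,"jaw":0},{"x":0,"y":0,"z":-0.004,"rx":0,"ry":0,"rz":0,"jaw":0},{"x":0,"y":0,"z":-0.004,"rx":0,"ry":0,"rz":0,"jaw":0},{"x":0,"y":0,"z":-0.004,"rx":0,"ry":0,"rz":0,"jaw":0},{"x":0,"y":0,"z":-0.004,"rx":0,"ry":0,"rz":0,"jaw":0}]'
python3 -c "
from h import *
s=cam('scene')
cv2.imwrite('pics/c19.png',cv2.resize(s['img'][160:310,370:530,::-1],None,fx=4,fy=4,interpolation=2))"
python3 -m pendant '[{"x":0,"y":0,"z":0,"rx":0,"ry":0,"rz":0,"jaw":0},{"x":0,"y":0,"z":0,"rx":0,"ry":0,"rz":0,"jaw":0},{"x":0,"y":0,"z":0,"rx":0,"ry":0,"rz":0,"jaw":0},{"x":0,"y":0,"z":0,"rx":0,"ry":0,"rz":0,"jaw":0},{"x":0,"y":0,"z":0,"rx":0,"ry":0,"rz":0,"jaw":0},{"x":0,"y":0,"z":0,"rx":0,"ry":0,"rz":0,"jaw":0}]'
```

```text
t: 38.75
eef_pos: [403.4, 210.5, 219.2]
tcp_rot: [-3.14, -0.006, -0.023]
ft_force: [-0.5, -4.6, 28.5]
opening: 0.008
t: 39.55
eef_pos: [403.4, 210.5, 219.2]
tcp_rot: [-3.14, -0.006, -0.023]
ft_force: [-0.3, -4.4, 28.3]
opening: 0.002
```

View pics/c19.png

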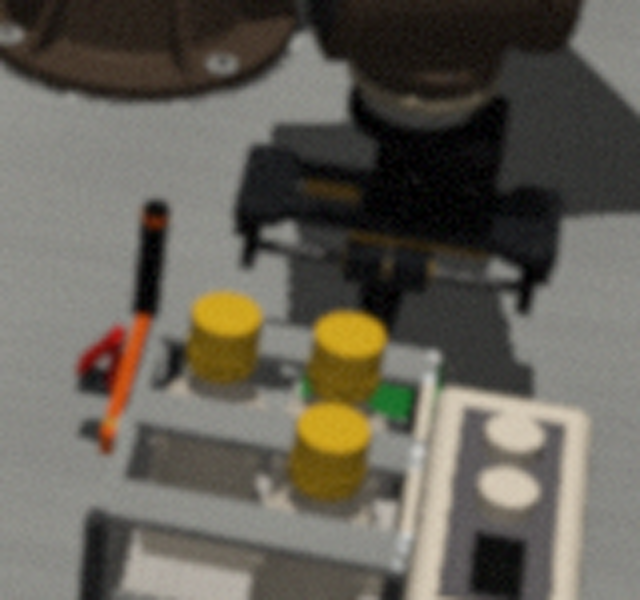

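```bash
python3 -m pendant '[{"x":0,"y":0,"z":-0.1,"rx":0,"ry":0,"rz":0,"jaw":0},{"x":0,"y":0,"z":-0.2,"rx":0,"ry":0,"rz":0,"jaw":0},{"x":0,"y":0,"z":-0.5,"rx":0,"ry":0,"rz":0,"jaw":0},{"x":0,"y":0,"z":-1,"rx":0,"ry":0,"rz":0,"jaw":0},{"x":0,"y":0,"z":-1,"rx":0,"ry":0,"rz":0,"jaw":0}]'
python3 -m pendant '[{"x":0,"y":0.3,"z":-0.3,"rx":0,"ry":0,"rz":0,"jaw":0},{"x":0,"y":0.6,"z":-0.4,"rx":0,"ry":0,"rz":0,"jaw":0},{"x":0,"y":1,"z":-0.4,"rx":0,"ry":0,"rz":0,"jaw":0},{"x":0,"y":1,"z":-0.4,"rx":0,"ry":0,"rz":0,"jaw":0},{"x":0,"y":1,"z":-0.4,"rx":0,"ry":0,"rz":0,"jaw":0}]'
python3 -m pendant '[{"x":0,"y":0.3,"z":0,"rx":0,"ry":0,"rz":0,"jaw":0},{"x":0,"y":0.6,"z":0,"rx":0,"ry":0,"rz":0,"jaw":0},{"x":0,"y":1,"z":0,"rx":0,"ry":0,"rz":0,"jaw":0},{"x":0,"y":1,"z":0,"rx":0,"ry":0,"rz":0,"jaw":0},{"x":0,"y":1,"z":0,"rx":0,"ry":0,"rz":0,"jaw":0}]'
python3 -c "
from h import *
s=cam('scene','pics/s20.png');t=cam('top','pics/t20.png')
cv2.imwrite('pics/c20.png',cv2.resize(s['img'][190:340,370:530,::-1],None,fx=4,fy=4,interpolation=2))
for c,z in((s,140),(t,152)):print([(b[0],Si(onz(c,b[0],z)).round(1).tolist()) for b in blobs(c,(18,120,60),(32,255,255))[0]])
"
```

```text
t: 40.17
eef_pos: [402.4, 210.5, 370.7]
tcp_rot: [-3.139, -0.007, -0.023]
ft_force: [-1.1, 0.3, -0.6]
opening: 0.009
t: 40.8
eef_pos: [398.9, 60.5, 426.6]
tcp_rot: [-3.141, 0.0, -0.025]
ft_force: [0.2, -0.3, 0.4]
opening: 0.003
t: 41.42
eef_pos: [395.6, -88.4, 426.4]
tcp_rot: [-3.141, 0.001, -0.023]
ft_force: [-0.5, 0.4, 0.2]
opening: 0.006
[([425.3, 244.0], [-37.1, -33.6]), ([454.0, 261.2], [2.5, 32.7])]
[([180.0, 199.5], [35.8, 31.3]), ([177.5, 237.2], [-40.8, 30.5]), ([209.9, 238.7], [-40.6, -34.4])]
```

View pics/s20.png

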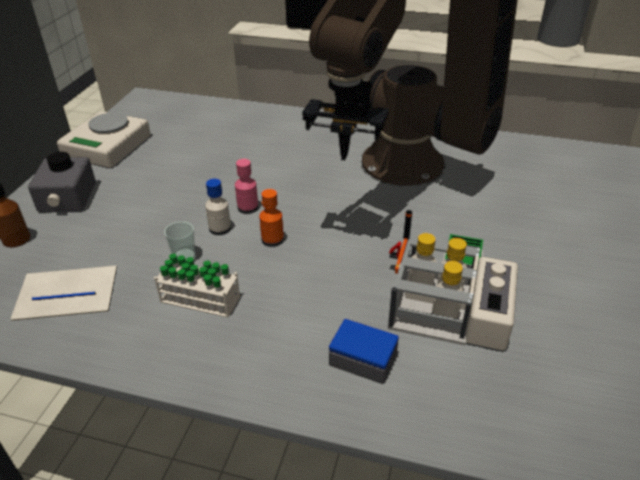

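View pics/c20.png

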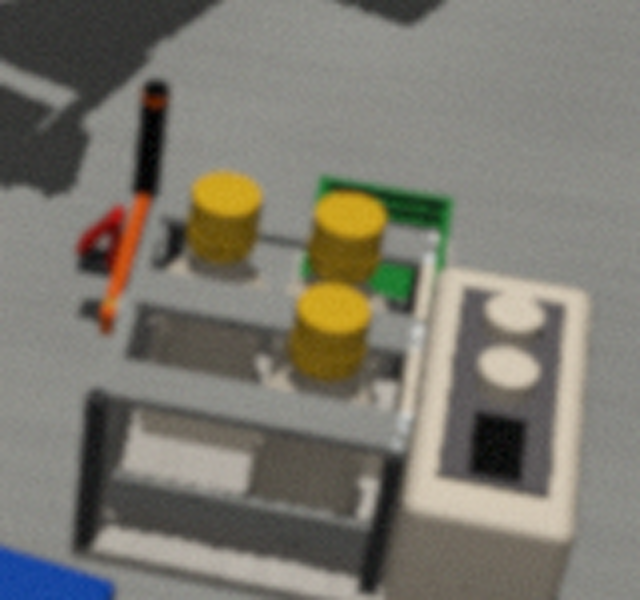

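View pics/t20.png

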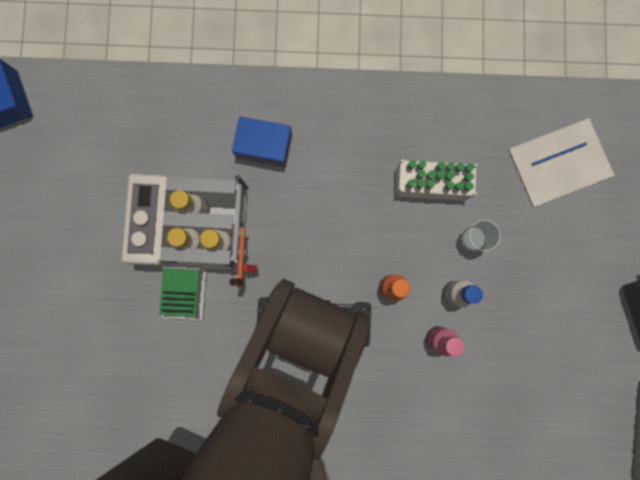

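All three are upright in the cage, the bar is level behind its catch, the treadle is back up, and nothing else has moved. The robot is clear of everything, so I'm handing the job in.

```bash
python3 -c "
from cell import env
print(env.job_done())"
```

```text
the job is handed in; nothing more can be done
None
```

The shaker is loaded, latched and started, and I handed the job in at about 41.5 s. The hand-in reports no verdict.

**What I did:**
- I lifted the latch bar by its knob and swung the gate open to about 1.65 rad.
- I slid in the three yellow-capped bottles that were present: one in the far lane and two in the near lane.
- I swung the gate shut with the bar held up, then lowered the bar behind its catch.
- I then pressed the treadle to its stop and held it for about 1.5 s. The force rose sharply to 36 N at the stop, and I held it at 28 N. I let it spring back and moved the arm clear.

**Last checks:**
- **Bottles:** in the top view the caps lie at shaker (36, 31), (-41, 31) and (-41, -34), all standing upright. The scene view merged the two rear caps into one blob, so only the top view gives their separate positions.
- **Latch and gate:** the knob and bar show at the same pixels as before opening.
- **Treadle:** it looks level again.
- **Things to leave alone:** the blue-capped bottle, tube rack, beaker, tip box and the orange and pink look-alikes all stand where they were.

No bottle was seen to be knocked aside during the run, and none of the checks failed. The shaker pose fit had errors of a few millimetres.

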